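# Set the batch number and push the latch slide home

## Task

Set the batch unit for the next batch: turn the black number dial until the 4 stands in the middle of the small window, then push the red latch slide to the right until it is fully home, pressed up against its end stop, and leave it there. The stop is hidden inside the unit and its place differs each time, so feel for its springy buffer and do not ram it. Leave the steel sleeve, the ball bearing and the brass bush where they stand.

Things in the scene. Friction and masses are not known exactly. Their poses are not given: they have to be found in the camera images.
- console: Blue wedge-shaped batch unit, fixed, 270 wide (y), 132 deep (x), 121 mm high to the panel's top edge. Its flat grey panel slopes 35 deg: low edge (35 mm high) towards the robot. Origin: centre of underside; x to the back, y left along the panel, z up. In this frame the panel's outward normal is (-sin 35, 0, cos 35), upslope (cos 35, 0, sin 35). Both controls stand square to the panel: tilt the tool 35 deg.
- panel_centre (a point): Centre of the panel's face, 78 mm above the unit's origin. Frame: x upslope, y left, z outward normal. Panel 150 mm (x) by 270 mm (y); along its high edge, at x 70 to 80, a clear screen stands 84 mm out from it, leaning over the controls: no room for an upright tool. Dial axis at x -15, y +65 mm; slide's slot along y at x -15 mm, on the right half. The window (18 x 18 mm) is 38 mm upslope of that axis.
- dial_grip (a point): Point on the dial's axis, 25 mm above the panel: where to grip. The knob is a black bar 36 mm long, 12 mm wide, top 32 mm above the panel, on a black disc 44 mm across and 4 mm high. The frame turns with the dial: z is the panel's outward normal, x runs along the bar (pinch it across, along y); at dial angle 0, x points upslope.
- number_dial (a joint): Dial angle, rad, growing counter-clockwise seen facing the panel; range -0.1 to 5.6. A disc behind the panel carries numbers 1 to 8, 45 deg apart: n is centred in the window at (n - 1) x 0.7854, so 4 at 2.356. Starts between 3.8 and 5.2: turn it clockwise, mostly with a regrasp. Friction 0.06 N m, no clicks; stays where left.
- latch_grip (a point): Point 25 mm above the panel in the red slide grip: where to grip. The grip is a block 14 mm wide along the sliding direction and 28 mm upslope, top 32 mm above the panel, on a foot 24 x 26 mm, 3.5 mm high. Frame: x upslope, y left along the panel, z outward normal. It slides along -y (to the right) in a straight slot.
- latch_slide (a joint): Travel of the slide in m, 0 at the left end of its slot, growing to the right; starts between 0 and 0.010. It rubs with about 5 N all the way and stays where it is left. Somewhere between 0.045 and 0.075 it meets the hidden end stop.
- stop_buffer (a joint): Compression of the hidden stop's sprung buffer, m: 0 until the slide touches it, then 2.5 N per mm (5 N beyond the slide's own friction gives 2 mm). When let go, the slide's friction holds it compressed by up to 2 mm. It bottoms at 10 mm; over 7 mm counts as rammed.
- steel_sleeve: Bystander: grey steel tube, 43 mm diameter, 42 mm high, stands upright to the right of the unit. Origin: centre of its underside.
- ball_bearing: Bystander: steel ball bearing ring with dark seals, 52 mm diameter, 15 mm high, lies flat to the left of the unit. Origin: centre of its underside.
- brass_bush: Bystander: flanged brass bush, 38 mm diameter, 34 mm high, stands on its flange in front of the unit. Origin: centre of its underside.

How it is judged (in metres and radians):
On the way, in this order (a step that is already met when the one before it is completed fails the run):
1. the 4 stands in the window (value of joint number_dial between 2.256 and 2.456 rad), for 0.3 s.
2. the slide is home against its stop, the 4 still in the window (all of step 1 and value of joint stop_buffer above 0.0006 m), for 0.2 s.
At the end, for the whole second after the job is handed in: The 4 is centred in the window (dial at 2.356 within 0.10 rad), and the slide rests fully home on its stop (buffer held compressed by more than 0.6 mm), let go and still (all of step 2 and velocity of joint latch_slide between -0.003 and 0.003 m/s); the robot touches nothing.
It fails at once if the slide is rammed: the buffer of the end stop is compressed by more than 7 mm (about 22 N on the slide) (value of joint stop_buffer above 0.007 m).
It fails at once if the steel sleeve is moved by more than 20 mm (distance of steel_sleeve from where it was at the start of the episode above 0.02 m).
It fails at once if the ball bearing is moved by more than 20 mm (distance of ball_bearing from where it was at the start of the episode above 0.02 m).
It fails at once if the brass bush is moved by more than 20 mm (distance of brass_bush from where it was at the start of the episode above 0.02 m).
It also fails if it takes over 72 s, if anything falls off the work surface, if the arm or the gripper's body presses on something with over 40 N, if the wrist force passes 120 N, or if a joint passes its speed limit or range.

## Robot

A 6-joint arm with a two-finger parallel gripper is mounted at the origin on a cart in front of the work surface, level with it; the furniture and walls round the work are solid. World frame = base frame: x ahead of the robot, y to its left, z up, the work surface at z = 0. Lengths are in mm, angles in rad, forces in N, time in s.
With the tool pointing down it reaches from about 425 to 950 mm from the base axis. Payload 3.5 kg.
Tool frame: the origin (TCP) lies between the finger pads; the fingertips stand 25 mm ahead of it and the grasp point (between the pads) lies 6 mm ahead of it; z points along the fingers, y is the direction in which the jaws open and shut (so a half turn about z gives the same grasp; the last joint's range is limited). The gripper opens to 85 mm and grips with 20 to 120 N. Pads are 22 mm wide; open, the fingers measure 114 mm over their backs; the gripper's body (76 mm by 85 mm) begins 54 mm behind the grasp point. The pads swing forward as they close: fully open they stand 13 mm farther back than shut.
Start: joints at [-1.41, 0.286, 1.577, -0, 1.279, -0.15], TCP at [206.452, -642.638, 256.325] pointing down, gripper open.
Joint ranges: [-2.77, 2.77], [-0.9, 2.22], [0.21, 2.48], [-1.53, 4.67], [0.24, 2.81], [-2.84, 2.84]. Speed limits (rad/s): [2.79, 2.79, 3.14, 3.14, 3.14, 3.14].

## Interface

Orientations are given as a rotation vector (axis times angle).
In Python, from station import get_obs, snapshot, camera_info, close_job, recognise, regions_of gives the robot as it stands. The module is installed in compiled form; this text tells all that it offers.
- The arm moves only by the tool carry_out, never from a script. Its argument "motion" is a list of rows, each a list of 7 numbers: the shift along the tool's x, y, z in cm, then the turn, a rotation vector about the tool's x, y, z in rad, then the finger opening in cm, from 0 to 8.54. A call has 1 to 12 rows; each row is the pose to reach, as a shift and turn from the pose commanded when the call began, along the tool's axes at that moment; what a row does not reach only later rows make up. A row lasts 1/10 s, in which the tool goes at most 50 mm and 8.59 degrees, less where a joint would pass 70% of its speed; a pose out of reach is approached as far as the arm can. A call with a gripper value outside its range is refused whole. The fingers move at their own pace and stop on an object; "newtons" is the grip in N (left out, the last holds). Time passes only in rows, so rows that repeat a pose let the fingers close. It gives the time, the measured TCP pose, the force and the opening at its end, in the units of the state.
- get_obs(): the state, without advancing time (a new reading comes with each control period).
- snapshot(name): name is "side" or "top"; returns the picture (384x512x3 uint8, blue, green, red); there is no depth.
- camera_info(name): a dict with "camera_matrix" (3x3 intrinsics, pixels), "dist_coeffs" ([k1, k2, p1, p2, k3] as OpenCV has them; the pictures are not rectified), "rvec" (rotation vector, rad) and "tvec" (3), from world to camera coordinates, as OpenCV has them. Camera axes: x right, y down, z forward; pixel columns grow to the right and rows downward; lengths in mm; the calibration is good to about 2 mm. A picture is of the moment at which its call begins. camera_info takes no time and is no camera call.
- close_job(): hands the job in, once; it reports no verdict.
Trained networks look in the newest picture that a camera, given by its name, has taken for a name from the list of things; names that differ only in an ending like _2 or _b are one class to them, and where a whole thing is asked for, a point or a joint stands for the part that bears it (a point fixed in the world has none). Each returns a list of dicts, best first, with "p" (0 to 1); they miss things now and then, are a little off and sometimes report something else, mostly with a low value. They report only what shows in the picture. A call takes as long as a camera call.
- recognise(camera, target): "bbox" ([centre column, centre row, width, height] in pixels, round what is visible of it).
- regions_of(camera, target): "mask" (384x512 bool, what is visible of it) and "bbox" ([centre column, centre row, width, height] in pixels, round what is visible of it).
The state is a dict: "time_s": time; "qpos": joint angles; "qvel": joint speeds; "joint_torque": joint torques, N m; "eef_pos": TCP position; "eef_rot": TCP orientation; "force": force on the tool from outside, world axes, zero at the start; "ft_torque": the same for the moment, N m; "opening": finger opening in mm.
Only numpy, scipy, OpenCV 4.12 (cv2) and the standard library are available. Lean on these libraries where they do the work, as an engineer would, in place of code of your own. Each camera call takes 0.05 s, during which the arm holds its last target.

## Working session

There is one attempt and no reset: what is moved stays moved. The work goes in short steps, Python scripts to look and compute and a tool call to move; the robot and the scene stay as the last step left them, time stands still between calls to the robot, and variables do not carry over. Pictures are saved under pics/ and viewed, and the job is handed in when it is done.

Besides the shell and the picture viewer there is one more tool, called after "Request:" by a JSON object that holds its "fn" and its "kwargs". carry_out: Moves the arm, as the interface text tells. Its arguments: {"type":"object","properties":{"motion":{"type":"array"},"newtons":{"type":"number"}},"required":["motion"]}

```bash
mkdir -p pics; python3 - <<'E'
from station import *
import cv2
o=get_obs(); print(o)
for n in("side","top"):
    im=snapshot(n); cv2.imwrite(f"pics/{n}0.png",im)
    c=camera_info(n); print(n,c)
E
```

```text
{'time_s': 0.0, 'qpos': array([-1.41003515e+00,  2.87184297e-01,  1.57820769e+00, -2.09934622e-06,
        1.27861411e+00, -1.50013922e-01]), 'qvel': array([-2.37875705e-04, -6.14474284e-05, -9.87204233e-04,  6.79371523e-04,
        2.60943431e-04, -9.55839830e-04]), 'joint_torque': array([-3.10011353e-05, -4.05982304e+01, -2.92625070e+01, -3.36201867e-05,
        5.82866633e-03,  9.11150494e-06]), 'eef_pos': array([ 206.33213323, -642.04615474,  254.91808239]), 'eef_rot': array([-3.10135711e+00, -4.85829714e-01,  2.35100813e-05]), 'force': array([-0.22134511,  0.85215796, -0.22153516]), 'ft_torque': array([-0.04198968,  0.00231224,  0.06023534]), 'opening': 85.35408400102135}
side {'camera_matrix': array([[381.91596567,   0.        , 254.46879514],
       [  0.        , 381.91596567, 188.63976572],
       [  0.        ,   0.        ,   1.        ]]), 'dist_coeffs': array([0.03486058, 0.        , 0.        , 0.        , 0.        ]), 'rvec': array([ 1.92840204, -0.28877134,  0.21378446]), 'tvec': array([-550.00359163,   62.19723897,  947.86697801])}
top {'camera_matrix': array([[422.88556214,   0.        , 256.76602948],
       [  0.        , 422.88556214, 194.88555821],
       [  0.        ,   0.        ,   1.        ]]), 'dist_coeffs': array([-0.13933969,  0.        ,  0.        ,  0.        ,  0.        ]), 'rvec': array([ 2.13587584, -2.14178348,  0.13394899]), 'tvec': array([-236.46551859,  510.88422539,  887.95090303])}
```

View pics/side0.png

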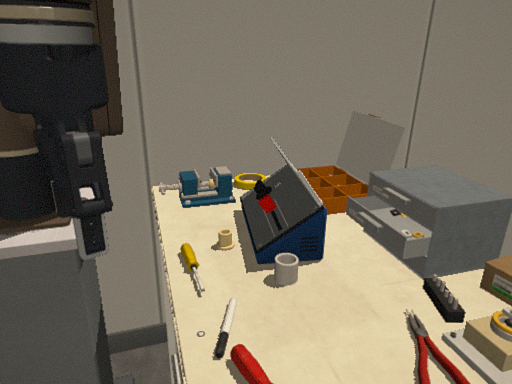

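View pics/top0.png

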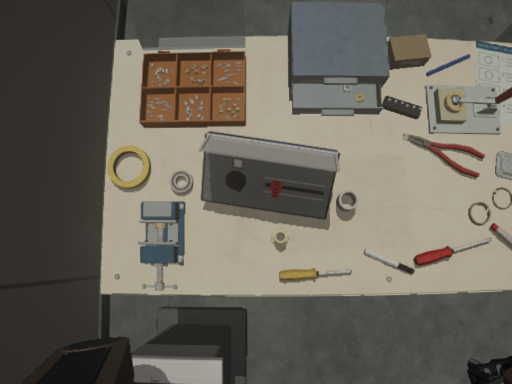

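The side view shows the console at columns 240-325, rows 140-262, with the red slide at about (266,203), the sleeve at (286,269) and the bush at (226,239). In the top view the console spans columns 203-338. The dial is at about (236,181), the slide at (276,188), the window at (238,162) and the bush at (280,238). I'll zoom in and get the masks.

```bash
cat > h.py <<'E'
import numpy as np, cv2
from station import *
from scipy.spatial.transform import Rotation as R
def proj(n,P):
    c=camera_info(n); return cv2.projectPoints(np.atleast_2d(np.float64(P)),c['rvec'],c['tvec'],c['camera_matrix'],c['dist_coeffs'])[0][:,0]
def ray(n,uv):
    c=camera_info(n); u=cv2.undistortPoints(np.float64(uv).reshape(1,1,2),c['camera_matrix'],c['dist_coeffs'])[0,0]
    M=R.from_rotvec(c['rvec']).as_matrix(); return -M.T@c['tvec'], M.T@np.r_[u,1]
def onplane(n,uv,p0,nrm):
    o,d=ray(n,uv); nrm=np.asarray(nrm,float); return o+d*((np.asarray(p0)-o)@nrm)/(d@nrm)
S,C=np.sin(np.radians(35)),np.cos(np.radians(35))
def con2w(P,x,y,yaw):
    P=np.atleast_2d(P); return R.from_euler('z',yaw).apply(P)+[x,y,0]
def pan2con(P):
    P=np.atleast_2d(np.float64(P)); return P@np.array([[C,0,S],[0,1,0],[-S,0,C]])+[0,0,78]
E
python3 - <<'E'
from h import *
for n in("side","top"):
    snapshot(n)
    for t in("console","dial_grip","latch_grip","steel_sleeve","ball_bearing","brass_bush"):
        r=regions_of(n,t)
        if r:
            print(n,t,round(r[0]['p'],2),r[0]['bbox'],len(r)); np.save(f"m_{n}_{t}.npy",r[0]['mask'])
        else: print(n,t,None)
im=cv2.imread("pics/top0.png")[120:225,195:345]; cv2.imwrite("pics/topz.png",cv2.resize(im,None,fx=5,fy=5,interpolation=cv2.INTER_CUBIC))
im=cv2.imread("pics/side0.png")[130:270,230:335]; cv2.imwrite("pics/sidez.png",cv2.resize(im,None,fx=4,fy=4,interpolation=cv2.INTER_CUBIC))
E
```

```text
side console 0.81 [283.4, 199.6, 85.2, 124.1] 1
side dial_grip 0.58 [266.8, 190.2, 25.5, 20.0] 1
side latch_grip 0.76 [268.8, 202.8, 20.4, 17.6] 1
side steel_sleeve 0.76 [287.4, 268.4, 19.6, 30.7] 1
side ball_bearing 0.67 [285.9, 269.0, 20.0, 32.2] 2
side brass_bush 0.76 [223.7, 240.6, 17.3, 23.2] 1
top console 0.88 [269.8, 175.7, 136.9, 88.7] 2
top dial_grip 0.67 [236.3, 177.2, 23.0, 31.9] 1
top latch_grip 0.52 [276.4, 190.2, 9.5, 18.8] 1
top steel_sleeve 0.78 [347.2, 200.5, 24.3, 18.4] 1
top ball_bearing 0.6 [182.6, 180.9, 21.0, 23.1] 1
top brass_bush 0.77 [283.6, 237.9, 18.4, 19.1] 2
```

View pics/topz.png

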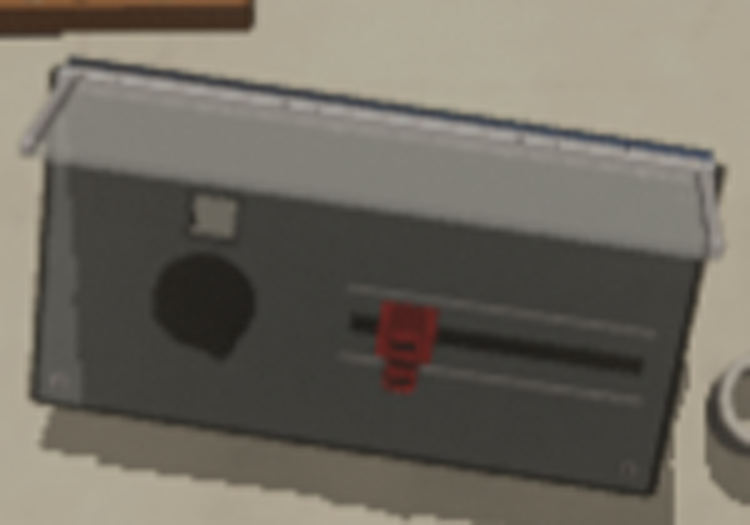

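View pics/sidez.png

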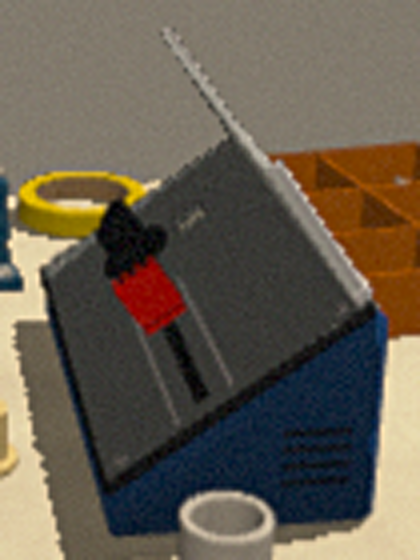

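```bash
cat > fit.py <<'E'
from h import *
from scipy.optimize import least_squares
T=lambda a,b:(a/5+195,b/5+120)
Sd=lambda a,b:(a/4+230,b/4+130)
pc=lambda *p: pan2con(p)[0]
obs=[('top',T(32,400),pc(-75,135,0)),('top',T(655,493),pc(-75,-135,0)),('top',T(213,217),pc(23,65,0)),
('side',Sd(108,487),pc(-75,-135,0)),('side',Sd(45,270),pc(-75,135,0)),('side',Sd(385,306),pc(75,-135,0)),
('side',Sd(112,533),np.array([-66,-135,0])),('side',Sd(372,528),np.array([66,-135,0])),('top',T(712,155),np.array([66,-135,121.])),('top',T(68,58),np.array([66,135,121.]))]
def f(q,raw=False):
    r=[]
    for n,uv,P in obs: r.append(proj(n,con2w(P,q[0],q[1],q[2]))[0]-uv)
    return np.array(r) if raw else np.ravel(r)
s=least_squares(f,[600,0,0.0],x_scale=[100,100,.1],loss='soft_l1')
if __name__=="__main__":
    print(s.x); print(f(s.x,True).round(1))
    np.save("pose.npy",s.x)
    x,y,yaw=s.x
    for d in [('top',T(400,318)),('top',T(410,330))]: pass
    # latch position: plane through z=32 (top)
    n=R.from_euler('z',yaw).apply([-S,0,C])
    def topanel(w): 
        c=R.from_euler('z',-yaw).apply(w-np.array([x,y,0]))-[0,0,78]
        return np.array([C*c[0]+S*c[2],c[1],-S*c[0]+C*c[2]])
    p0=con2w(pan2con([0,0,32]),x,y,yaw)[0]; pp=con2w(pan2con([0,0,0]),x,y,yaw)[0]
    print('latch top from zoom', [topanel(onplane('top',T(*u),p0,n)).round(1) for u in [(386,362),(414,362),(383,393),(414,393)]])
    print('slot ends',[topanel(onplane('top',T(*u),pp,n)).round(1) for u in [(350,322),(642,366)]])
    print('window',topanel(onplane('top',T(213,217),pp,n)).round(1))
    for nm in('steel_sleeve','ball_bearing','brass_bush'):
        m=np.load(f"m_top_{nm}.npy"); v,u=np.nonzero(m); print(nm,onplane('top',(u.mean(),v.mean()),[0,0,20],[0,0,1]).round())
E
python3 fit.py
```

```text
[ 5.42523510e+02 -2.61460958e+02 -1.43920131e-01]
[[ 1.  -0.8]
 [-0.7 -2.2]
 [ 0.3 -1.1]
 [ 1.4 -0.1]
 [-0.9 -0.3]
 [-2.   0.1]
 [-2.2  4.5]
 [-1.3  0.5]
 [ 1.3 -1.1]
 [-2.2  0.5]]
latch top from zoom [array([-19.2, -14. ,  32. ]), array([-17.5, -25.3,  32. ]), array([-33.5, -14.5,  32. ]), array([-31.5, -27.2,  32. ])]
slot ends [array([-18.8,   3.4,  -0. ]), array([ -20.4, -121.1,   -0. ])]
window [20.4 65.4 -0. ]
steel_sleeve [ 501. -438.   20.]
ball_bearing [545. -66.  20.]
brass_bush [ 420. -286.   20.]
```

```bash
cat > fit2.py <<'E'
from h import *
import fit
from scipy.optimize import least_squares
T,Sd,pc=fit.T,fit.Sd,fit.pc
obs=[o for i,o in enumerate(fit.obs) if i not in(6,)]
def f(q,raw=False):
    L=obs+[('top',T(350,322),pc(-15,q[3],0)),('top',T(642,366),pc(-15,q[4],0)),('side',Sd(200,398),pc(-15,q[4],0))]
    r=[proj(n,con2w(P,q[0],q[1],q[2]))[0]-uv for n,uv,P in L]
    return np.array(r) if raw else np.ravel(r)
s=least_squares(f,[542,-261,-.14,0,-120],x_scale=[100,100,.1,10,10],loss='soft_l1')
print(s.x); print(f(s.x,True).round(1)); q=s.x[:3]; np.save("pose.npy",q)
def draw(n,sc,x0,y0,w,h,fn):
    im=cv2.imread(f"pics/{n}0.png")[y0:y0+h,x0:x0+w]; im=cv2.resize(im,None,fx=sc,fy=sc,interpolation=cv2.INTER_CUBIC)
    def pl(P,c,con=False):
        p=(proj(n,con2w(P if con else pan2con(P),*q))-[x0,y0]+.5)*sc
        cv2.polylines(im,[p.astype(int)],False,c,1)
    pl([[-75,135,0],[-75,-135,0],[75,-135,0],[75,135,0],[-75,135,0]],(0,255,0))
    pl([[14,56,0],[14,74,0],[32,74,0],[32,56,0],[14,56,0]],(0,255,255))
    pl([[-15,5,0],[-15,-125,0]],(255,0,255))
    a=np.linspace(0,6.29,40); pl(np.c_[-15+22*np.cos(a),65+22*np.sin(a),0*a+4],(0,255,255))
    pl([[-15,65,0],[-15,65,32]],(0,255,255))
    pl([[75,135,0],[75,135,84],[75,-135,84],[75,-135,0]],(255,255,0))
    pl([[-66,-135,0],[66,-135,0],[66,135,0]],(255,128,0),True)
    cv2.imwrite(fn,im)
draw('top',5,195,120,150,105,'pics/ov_t.png'); draw('side',4,230,130,105,140,'pics/ov_s.png')
E
python3 fit2.py
```

```text
[ 5.40755879e+02 -2.61577464e+02 -1.51520851e-01  3.69316616e+00
 -1.19372118e+02]
[[ 0.9 -0.5]
 [-0.9 -0.9]
 [ 0.4 -0.5]
 [-0.   0. ]
 [-1.2 -0.3]
 [-3.3  0.4]
 [-2.5  0.8]
 [ 1.6  0.3]
 [-1.8  0.8]
 [ 0.1 -0.8]
 [-0.4 -1.1]
 [ 1.2  0.6]]
```

```bash
sleep 1
```

```text
(no output)
```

View pics/ov_t.png

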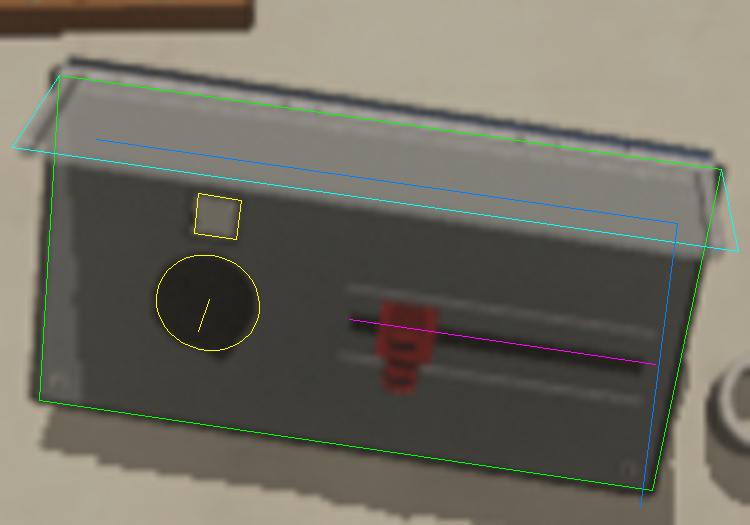

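View pics/ov_s.png

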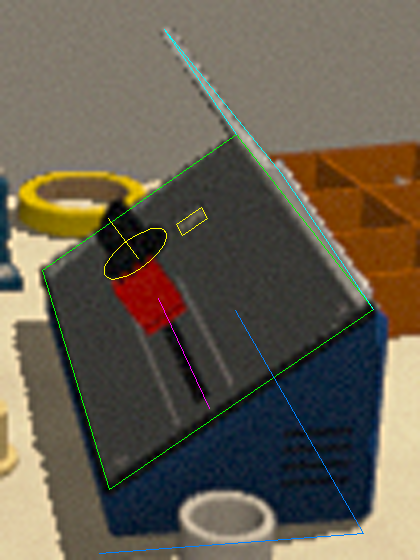

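```bash
python3 - <<'E'
from h import *
ims=[snapshot('top') for _ in range(4)]
im=np.mean(ims,0)
z=im[155:200,215:260]; z=np.clip((z/255)**0.45*330-60,0,255).astype(np.uint8)
a=cv2.resize(z,None,fx=12,fy=12,interpolation=cv2.INTER_CUBIC)
cv2.imwrite("pics/dialz.png",a)
ims=[snapshot('side') for _ in range(4)]
im=np.mean(ims,0)
z=im[170:225,245:295]; z=np.clip((z/255)**0.45*330-60,0,255).astype(np.uint8)
cv2.imwrite("pics/dialzs.png",cv2.resize(z,None,fx=10,fy=10,interpolation=cv2.INTER_CUBIC))
o,d=ray('top',(213/5+195,217/5+120)); o2,d2=ray('side',(191/4+230,217/4+130))
A=np.c_[d,-d2]; t=np.linalg.lstsq(A,o2-o,rcond=None)[0]; print(o+t[0]*d,o2+t[1]*d2, con2w(pan2con([23,65,0]),*np.load('pose.npy')))
E
```

```text
[ 567.89155038 -199.34289152   92.20995265] [ 569.96605    -199.99027959   92.62736634] [[ 569.19172706 -200.16600863   91.19225804]]
```

View pics/dialz.png

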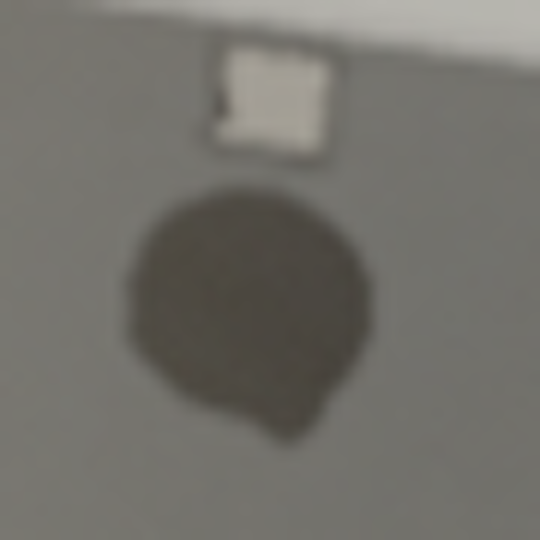

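View pics/dialzs.png

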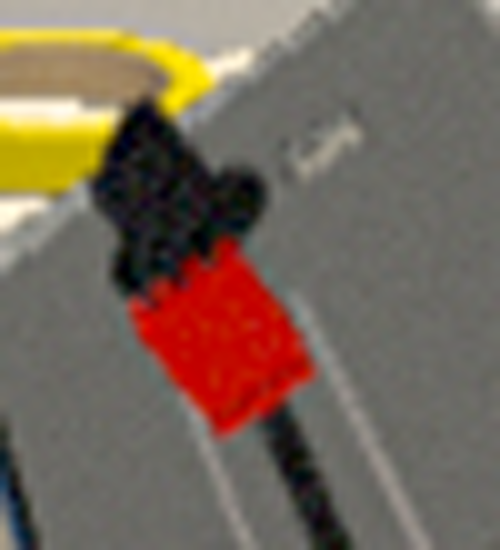

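```bash
cat > dial.py <<'E'
from h import *
from scipy.optimize import minimize
def measure(imt,ims,q,verbose=True):
    SC=8
    def sil(n,th,dx,dy,box,sh):
        x0,y0,w,h=box; m=np.zeros((h*SC,w*SC),np.uint8)
        a=np.linspace(0,2*np.pi,60)
        P=np.vstack([np.c_[-15+dx+22*np.cos(a),65+dy+22*np.sin(a),0*a],np.c_[-15+dx+22*np.cos(a),65+dy+22*np.sin(a),0*a+4]])
        c,s=np.cos(th),np.sin(th)
        B=np.array([[-15+dx+u*c-v*s,65+dy+u*s+v*c,z] for u in(-18,18) for v in(-6,6) for z in(0,32)])
        for Q in(P,B):
            p=((proj(n,con2w(pan2con(Q),*q))+sh-[x0,y0]+.5)*SC).astype(np.float32)
            cv2.fillConvexPoly(m,cv2.convexHull(p).astype(np.int32),255)
        return cv2.resize(m,(w,h),interpolation=cv2.INTER_AREA)/255.
    box=(215,172,45,28); bs=(250,176,30,28)
    g=cv2.cvtColor(imt.astype(np.float32),cv2.COLOR_BGR2GRAY)[box[1]:box[1]+box[3],box[0]:box[0]+box[2]]
    gs=ims.astype(np.float32)[bs[1]:bs[1]+bs[3],bs[0]:bs[0]+bs[2]]
    lo,hi=np.percentile(g,3),np.median(g); t=np.clip((hi-g)/(hi-lo),0,1)
    mx=gs.max(2); lo2=np.percentile(mx,3); ts=np.clip((65-mx)/(65-lo2),0,1)
    red=(gs[...,2]>gs[...,1]+40)|0
    def cost(p,part=False):
        th,dx,dy,a,b=p
        ct=((sil('top',th,dx,dy,box,[0,0])-t)**2).sum()
        cs=(((sil('side',th,dx,dy,bs,[a,b])-ts)**2)*(1-red)).sum()
        if part: return ct,cs
        return ct+cs+0.5*(a*a+b*b)+.1*(dx*dx+dy*dy)
    res=[]
    for th in np.linspace(0,np.pi,19)[:-1]:
        r=minimize(cost,[th,0,1,-1,-1],method='Nelder-Mead',options=dict(initial_simplex=np.array([[th,0,1,-1,-1],[th+.15,0,1,-1,-1],[th,2,1,-1,-1],[th,0,3,-1,-1],[th,0,1,1,-1],[th,0,1,-1,1]]),maxiter=250))
        res.append((r.fun,r.x))
    res.sort(key=lambda a:a[0])
    if verbose:
        for r in res[:6]: print(round(r[0],2),'th mod pi',round(r[1][0]%np.pi,3),r[1].round(2),np.round(cost(r[1],True),2))
    return res
if __name__=="__main__":
    imt=np.mean([snapshot('top') for _ in range(3)],0); ims=np.mean([snapshot('side') for _ in range(3)],0)
    measure(imt,ims,np.load('pose.npy'))
E
python3 dial.py
```

```text
Traceback (most recent call last):
  File "dial.py", line 37, in <module>
    measure(imt,ims,np.load('pose.npy'))
    ~~~~~~~^^^^^^^^^^^^^^^^^^^^^^^^^^^^^
  File "dial.py", line 29, in measure
    r=minimize(cost,[th,0,1,-1,-1],method='Nelder-Mead',options=dict(initial_simplex=np.array([[th,0,1,-1,-1],[th+.15,0,1,-1,-1],[th,2,1,-1,-1],[th,0,3,-1,-1],[th,0,1,1,-1],[th,0,1,-1,1]]),maxiter=250))
  File "dial.py", line 23, in cost
    ct=((sil('top',th,dx,dy,box,[0,0])-t)**2).sum()
         ~~~^^^^^^^^^^^^^^^^^^^^^^^^^^
  File "dial.py", line 12, in sil
    p=((proj(n,con2w(pan2con(Q),*q))+sh-[x0,y0]+.5)*SC).astype(np.float32)
        ~~~~^^^^^^^^^^^^^^^^^^^^^^^^
  File "h.py", line 5, in proj
    c=camera_info(n); return cv2.projectPoints(np.atleast_2d(np.float64(P)),c['rvec'],c['tvec'],c['camera_matrix'],c['dist_coeffs'])[0][:,0]
ValueError: time passes only in moves, steps and waits
```

```bash
python3 - <<'E'
s=open('h.py').read()
s=s.replace("def proj(n","import pickle,os\nif not os.path.exists('cam.pkl'): pickle.dump({n:camera_info(n) for n in('side','top')},open('cam.pkl','wb'))\n_C=pickle.load(open('cam.pkl','rb'))\ndef camera_info(n): return _C[n]\ndef proj(n",1)
open('h.py','w').write(s)
E
time python3 dial.py; python3 -c "
from station import *;print(get_obs()['time_s'])"
```

```text
29.64 th mod pi 1.219 [ 1.22  0.07  1.81 -0.04  0.31] [ 8.98 20.28]
29.69 th mod pi 1.222 [ 1.22  0.12  1.83 -0.02  0.35] [ 8.92 20.38]
29.82 th mod pi 1.201 [1.2  0.   1.8  0.07 0.26] [ 8.79 20.67]
29.88 th mod pi 1.205 [1.21 0.07 1.83 0.03 0.34] [ 9.07 20.42]
30.03 th mod pi 1.221 [1.22 0.13 1.62 0.06 0.17] [ 9.25 20.5 ]
30.08 th mod pi 1.209 [ 1.21 -0.2   1.58 -0.02  0.13] [ 9.39 20.42]
1.8
real	0m13.593s
user	0m10.212s
sys	0m0.261s
```

```bash
python3 - <<'E'
from h import *
q=np.load('pose.npy')
def draw(n,f,x0,y0,w,h,sc,ths,dx=0,dy=1.8):
    out=[]
    for th in ths:
        im=cv2.imread(f)[y0:y0+h,x0:x0+w].astype(float); im=np.clip((im/255)**.45*330-60,0,255).astype(np.uint8)
        im=cv2.resize(im,None,fx=sc,fy=sc,interpolation=cv2.INTER_CUBIC)
        c,s=np.cos(th),np.sin(th)
        def pl(P,col):
            p=(proj(n,con2w(pan2con(P),*q))-[x0,y0]+.5)*sc; cv2.polylines(im,[p.astype(int)],True,col,1)
        for z,col in((4,(255,255,0)),(32,(0,255,0))):
            pl([[-15+dx+u*c-v*s,65+dy+u*s+v*c,z] for u,v in((-18,-6),(18,-6),(18,6),(-18,6))],col)
        a=np.linspace(0,6.28,40); pl(np.c_[-15+dx+22*np.cos(a),65+dy+22*np.sin(a),0*a+4],(0,255,255))
        out.append(im)
    return np.hstack(out)
a=draw('top','pics/top0.png',218,165,36,36,10,[0.9,1.21]); b=draw('side','pics/side0.png',245,170,36,30,10,[0.9,1.21])
cv2.imwrite('pics/chk.png',np.vstack([a,b]))
E
```

```text
(no output)
```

View pics/chk.png

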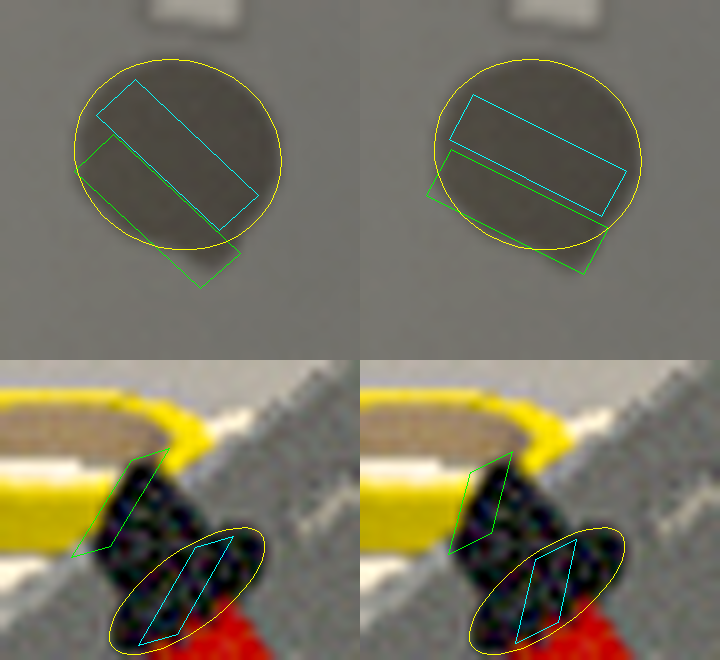

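```bash
cat > plan.py <<'E'
from h import *
q=np.load('pose.npy'); yaw=q[2]
Rp=R.from_euler('z',yaw).as_matrix()@np.array([[C,0,-S],[0,1,0],[S,0,C]])  # cols u,v,n
def target(px,py,h,phi):
    p=con2w(pan2con([px,py,h]),*q)[0]
    y=Rp@[np.cos(phi),np.sin(phi),0]; z=-Rp[:,2]; x=np.cross(y,z)
    return p,np.c_[x,y,z]
def rel(px,py,h,phi):
    o=get_obs(); Rc=R.from_rotvec(o['eef_rot']).as_matrix()
    p,Rt=target(px,py,h,phi)
    return (Rc.T@(p-o['eef_pos'])/10).round(2), R.from_matrix(Rc.T@Rt).as_rotvec().round(3)
def state():
    o=get_obs(); c=Rp.T@(o['eef_pos']-con2w(pan2con([0,0,0]),*q)[0]); Rc=R.from_rotvec(o['eef_rot']).as_matrix()
    yp=Rp.T@Rc[:,1]; zp=Rp.T@Rc[:,2]
    print('t',o['time_s'],'panel',c.round(1),'phi',round(np.arctan2(yp[1],yp[0]),3),'zerr',zp.round(3),'q',o['qpos'].round(2),'Fpanel',(Rp.T@o['force']).round(1),'Mz',round((Rp.T@o['ft_torque'])[2],2),'open',round(o['opening'],1))
E
python3 -c "
from plan import *
state(); print(target(-15,66.2,95,-.36)[0]); print(rel(-15,66.2,95,-.36))"
```

```text
t 1.8 panel [-121.3 -427.1  302.6] phi -1.183 zerr [-0.574 -0.    -0.819] q [-1.41  0.29  1.58 -0.    1.28 -0.15] Fpanel [0.4 0.  0.6] Mz -0.03 open 85.3
[ 484.73626715 -186.05649773  147.21579766]
(array([ 40.46, -34.96,  10.91]), array([-0.464,  0.419, -0.725]))
```

Request:
{"fn": "carry_out", "kwargs": {"motion": [[40.5, -35, 10.9, -0.464, 0.419, -0.725, 6], [40.5, -35, 10.9, -0.464, 0.419, -0.725, 6], [40.5, -35, 10.9, -0.464, 0.419, -0.725, 6], [40.5, -35, 10.9, -0.464, 0.419, -0.725, 6], [40.5, -35, 10.9, -0.464, 0.419, -0.725, 6], [40.5, -35, 10.9, -0.464, 0.419, -0.725, 6], [40.5, -35, 10.9, -0.464, 0.419, -0.725, 6], [40.5, -35, 10.9, -0.464, 0.419, -0.725, 6], [40.5, -35, 10.9, -0.464, 0.419, -0.725, 6], [40.5, -35, 10.9, -0.464, 0.419, -0.725, 6], [40.5, -35, 10.9, -0.464, 0.419, -0.725, 6], [40.5, -35, 10.9, -0.464, 0.419, -0.725, 6]], "newtons": 40}}

```text
time_s: 3.0
eef_pos: [485.8, -179.5, 145.6]
eef_rot: [2.313, 1.368, 0.66]
force: [0.1, -0.0, -0.2]
opening: 59.9
```

```bash
python3 -c "
from plan import *
state(); print(rel(-15,66.2,95,-.36)); print(rel(-15,66.2,34,-.36))
for n in('top','side'): cv2.imwrite(f'pics/{n}1.png',cv2.resize(snapshot(n)[100:292,160:416],None,fx=3,fy=3))
"
```

```text
t 3.0 panel [-15.9  72.9  93.6] phi -0.353 zerr [-0.003  0.008 -1.   ] q [-0.68 -0.17  2.36  0.65  0.51 -0.68] Fpanel [-0.   0.  -0.2] Mz 0.01 open 59.9
(array([-0.59,  0.31, -0.14]), array([-0.005, -0.006,  0.007]))
(array([-0.63,  0.35,  5.96]), array([-0.005, -0.006,  0.007]))
```

View pics/side1.png

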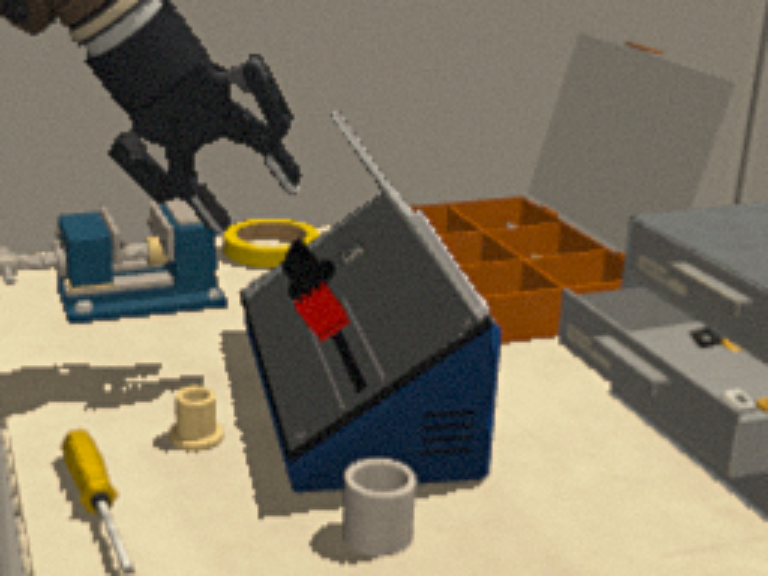

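View pics/top1.png

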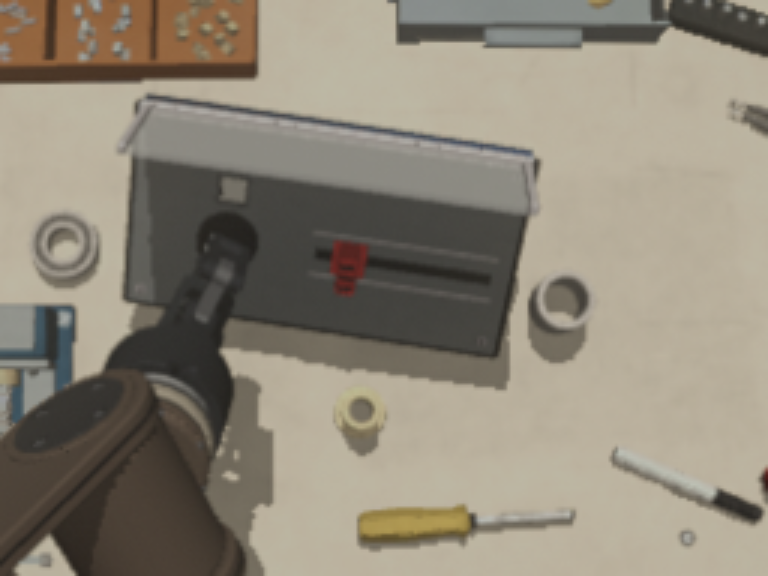

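Request:
{"fn": "carry_out", "kwargs": {"motion": [[-0.4, 0.2, 0.2, 0, 0, 0.007, 6], [-0.63, 0.35, 1, -0.005, -0.006, 0.007, 6], [-0.63, 0.35, 2, -0.005, -0.006, 0.007, 6], [-0.63, 0.35, 3, -0.005, -0.006, 0.007, 6], [-0.63, 0.35, 3.5, -0.005, -0.006, 0.007, 6], [-0.63, 0.35, 3.5, -0.005, -0.006, 0.007, 6], [-0.63, 0.35, 3.5, -0.005, -0.006, 0.007, 6]]}}

```text
time_s: 3.8
eef_pos: [504.5, -196.6, 119.2]
eef_rot: [2.316, 1.34, 0.654]
force: [-0.7, 0.3, -0.0]
opening: 60.0
```

```bash
python3 -c "
from plan import *
state(); print(rel(-15,66.2,34,-.36))
for n in('top','side'): cv2.imwrite(f'pics/{n}2.png',cv2.resize(snapshot(n)[120:240,190:330],None,fx=5,fy=5,interpolation=cv2.INTER_CUBIC))
"
```

```text
t 3.8 panel [-13.8  58.8  60. ] phi -0.368 zerr [ 0.003 -0.008 -1.   ] q [-0.68 -0.06  2.32  0.74  0.44 -0.77] Fpanel [-0.6  0.2  0.4] Mz 0.02 open 60.0
(array([ 0.66, -0.39,  2.59]), array([ 0.005,  0.006, -0.008]))
```

View pics/side2.png

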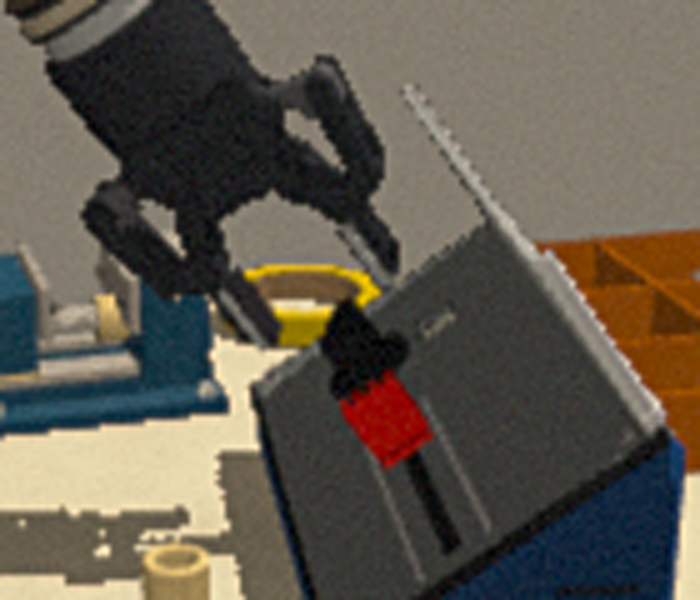

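View pics/top2.png

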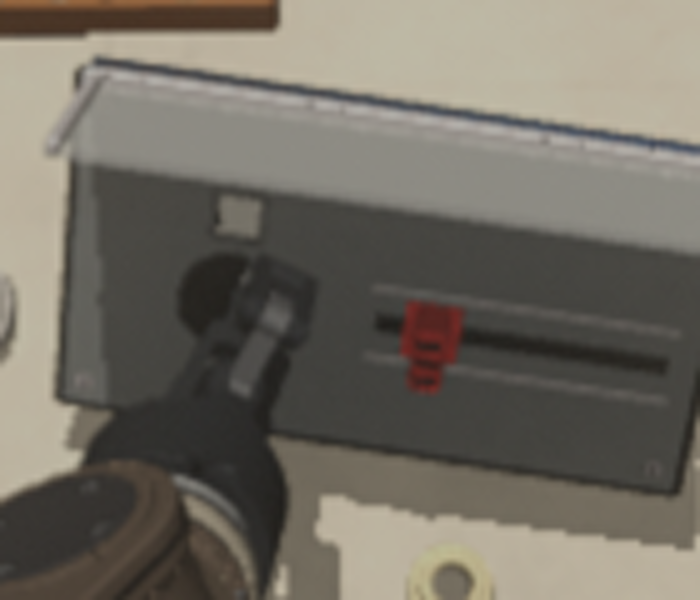

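```bash
python3 -c "
from plan import *
state(); print(rel(-15,66.2,34,-.36));print(rel(-15,66.2,60,-.36))
"
```

```text
t 3.9 panel [-13.5  59.1  60.3] phi -0.367 zerr [ 0.003 -0.008 -1.   ] q [-0.68 -0.06  2.32  0.74  0.44 -0.77] Fpanel [-0.5  0.5  0.1] Mz -0.04 open 60.1
(array([ 0.62, -0.41,  2.62]), array([ 0.006,  0.006, -0.007]))
(array([ 0.61, -0.4 ,  0.02]), array([ 0.006,  0.006, -0.007]))
```

Request:
{"fn": "carry_out", "kwargs": {"motion": [[0.3, -0.2, 0, 0.006, 0.006, -0.007, 6], [0.62, -0.41, 0, 0.006, 0.006, -0.007, 6], [0.62, -0.41, 0, 0.006, 0.006, -0.007, 6], [0.62, -0.41, 0.4, 0.006, 0.006, -0.007, 6], [0.62, -0.41, 0.9, 0.006, 0.006, -0.007, 6], [0.62, -0.41, 1.4, 0.006, 0.006, -0.007, 6], [0.62, -0.41, 1.8, 0.006, 0.006, -0.007, 6], [0.62, -0.41, 2.2, 0.006, 0.006, -0.007, 6], [0.62, -0.41, 2.4, 0.006, 0.006, -0.007, 6], [0.62, -0.41, 2.5, 0.006, 0.006, -0.007, 6], [0.62, -0.41, 2.5, 0.006, 0.006, -0.007, 6]]}}

```text
time_s: 5.0
eef_pos: [518.7, -190.7, 97.7]
eef_rot: [2.315, 1.356, 0.656]
force: [-0.6, -0.5, -0.2]
opening: 60.0
```

```bash
python3 -c "
from plan import *
for n in('top','side'): cv2.imwrite(f'pics/{n}3.png',cv2.resize(snapshot(n)[120:240,190:330],None,fx=5,fy=5,interpolation=cv2.INTER_CUBIC))
state(); print(rel(-15,66.2,34,-.36))
"
```

```text
t 5.1 panel [-15.2  66.7  35. ] phi -0.36 zerr [-0.001  0.001 -1.   ] q [-0.65  0.02  2.3   0.8   0.39 -0.82] Fpanel [0.  0.2 0.1] Mz 0.0 open 60.1
(array([-0.04,  0.03,  0.1 ]), array([-0.001, -0.   ,  0.   ]))
```

View pics/side3.png

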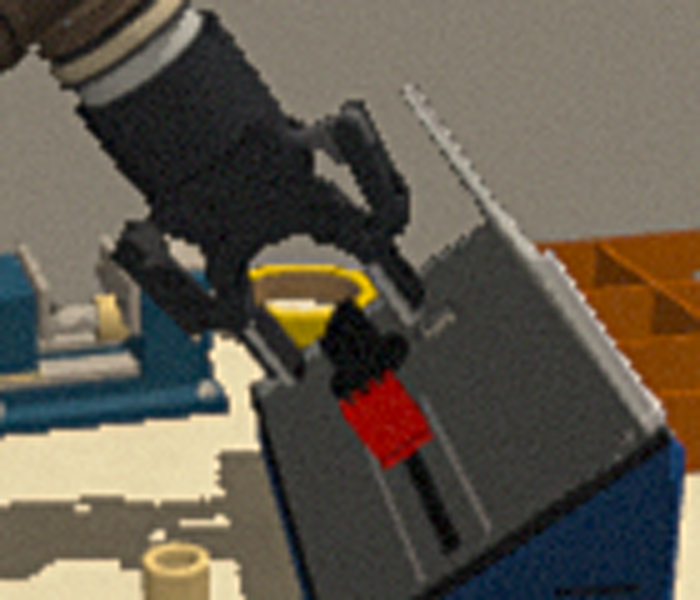

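View pics/top3.png

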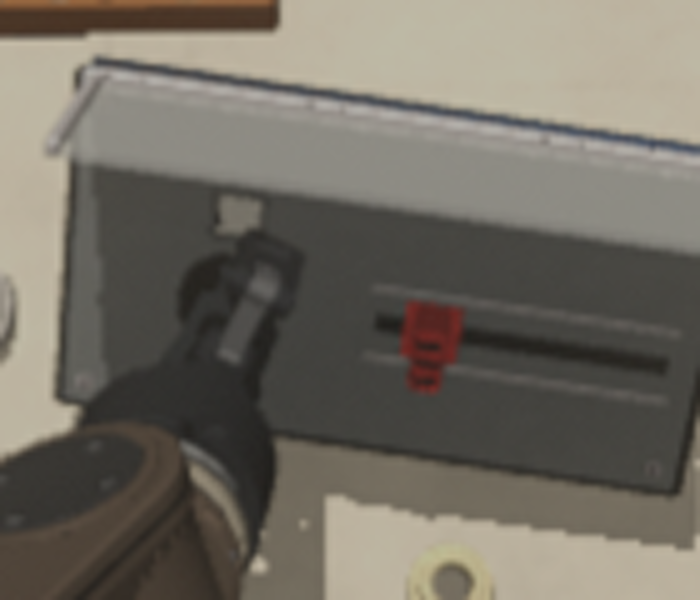

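Request:
{"fn": "carry_out", "kwargs": {"motion": [[0, 0, 0.1, 0, 0, 0, 3], [0, 0, 0.1, 0, 0, 0, 2], [0, 0, 0.1, 0, 0, 0, 1.5], [0, 0, 0.1, 0, 0, 0, 1], [0, 0, 0.1, 0, 0, 0, 0.5], [0, 0, 0.1, 0, 0, 0, 0.5], [0, 0, 0.1, 0, 0, 0, 0.5], [0, 0, 0.1, 0, 0, 0, 0.5]], "newtons": 40}}

```text
time_s: 5.9
eef_pos: [518.6, -190.4, 96.6]
eef_rot: [2.316, 1.357, 0.656]
force: [-5.2, 1.1, 1.8]
opening: 11.5
```

```bash
python3 -c "
from plan import *
state()
for n in('top','side'): cv2.imwrite(f'pics/{n}4.png',cv2.resize(snapshot(n)[120:240,190:330],None,fx=5,fy=5,interpolation=cv2.INTER_CUBIC))
state(); print(rel(-15,66.2,34,-.36))
"
```

```text
t 5.9 panel [-16.1  67.1  33.9] phi -0.36 zerr [-0.002  0.002 -1.   ] q [-0.65  0.02  2.3   0.81  0.39 -0.83] Fpanel [-3.3  0.3  4.5] Mz 0.02 open 11.5
t 6.0 panel [-16.1  67.1  33.9] phi -0.36 zerr [-0.002  0.002 -1.   ] q [-0.65  0.02  2.3   0.81  0.39 -0.83] Fpanel [-2.7  1.1  5.9] Mz -0.03 open 10.9
(array([-0.04,  0.13, -0.01]), array([-0.002, -0.001,  0.   ]))
```

View pics/side4.png

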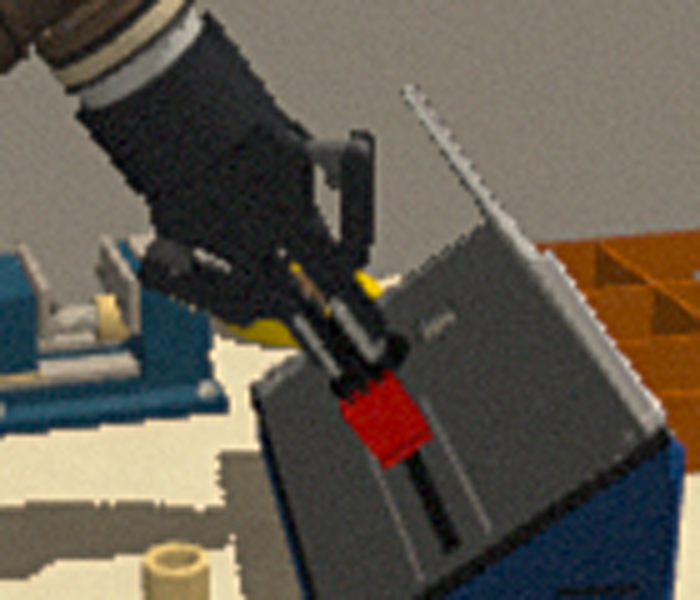

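View pics/top4.png

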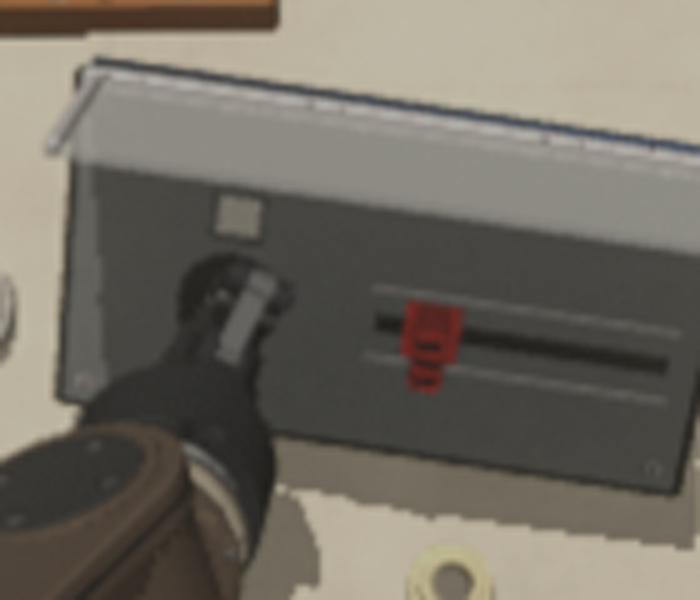

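Request:
{"fn": "carry_out", "kwargs": {"motion": [[0, -0.1, 0, 0, 0, 0.1, 0.5], [0, -0.1, 0, 0, 0, 0.2, 0.5], [0, -0.1, 0, 0, 0, 0.3, 0.5], [0, -0.1, 0, 0, 0, 0.4, 0.5], [0, -0.1, 0, 0, 0, 0.5, 0.5], [0, -0.1, 0, 0, 0, 0.6, 0.5], [0, -0.1, 0, 0, 0, 0.7, 0.5], [0, -0.1, 0, 0, 0, 0.8, 0.5], [0, -0.1, 0, 0, 0, 0.9, 0.5], [0, -0.1, 0, 0, 0, 1.0, 0.5], [0, -0.1, 0, 0, 0, 1.0, 0.5]]}}

```text
time_s: 7.1
eef_pos: [518.5, -190.1, 96.5]
eef_rot: [2.897, 0.087, 0.898]
force: [-1.7, 1.2, 1.5]
opening: 11.2
```

```bash
python3 -c "
from plan import *
state()
for n in('top','side'): cv2.imwrite(f'pics/{n}5.png',cv2.resize(snapshot(n)[120:240,190:330],None,fx=5,fy=5,interpolation=cv2.INTER_CUBIC))
state()
"
```

```text
t 7.1 panel [-16.3  67.3  34. ] phi -1.36 zerr [-0.001  0.001 -1.   ] q [-0.65  0.02  2.3   0.81  0.39  0.17] Fpanel [-0.7  0.9  2.4] Mz -0.05 open 11.2
t 7.2 panel [-16.4  67.3  33.9] phi -1.358 zerr [-0.001  0.001 -1.   ] q [-0.65  0.02  2.3   0.81  0.39  0.17] Fpanel [-1.6  0.9  4.7] Mz -0.04 open 11.5
```

View pics/side5.png

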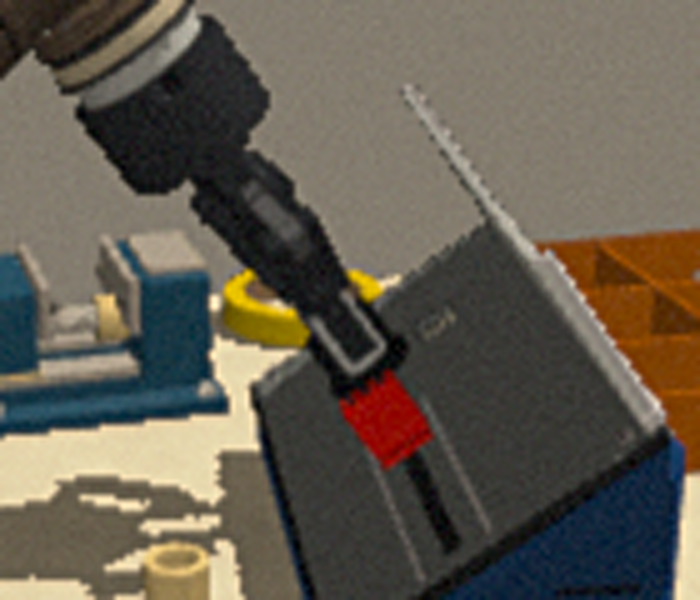

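View pics/top5.png

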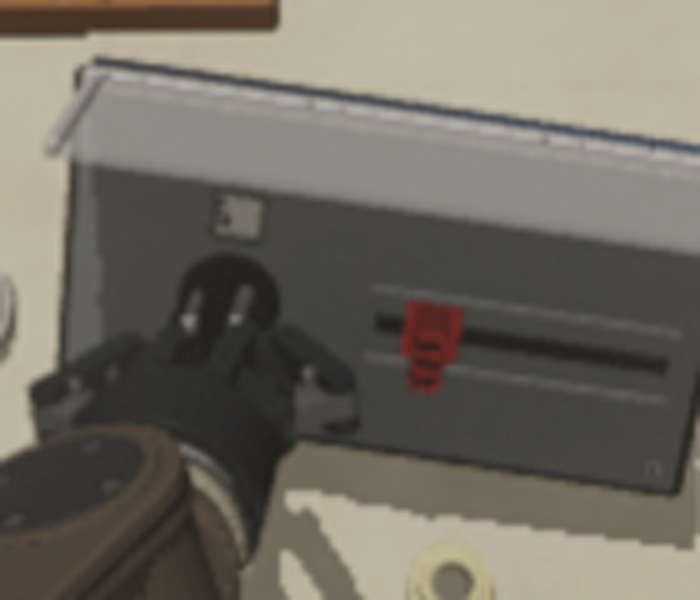

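Request:
{"fn": "carry_out", "kwargs": {"motion": [[0, 0, 0, 0, 0, 0.1, 0.5], [0, 0, 0, 0, 0, 0.2, 0.5], [0, 0, 0, 0, 0, 0.3, 0.5], [0, 0, 0, 0, 0, 0.4, 0.5], [0, 0, 0, 0, 0, 0.5, 0.5], [0, 0, 0, 0, 0, 0.6, 0.5], [0, 0, 0, 0, 0, 0.7, 0.5], [0, 0, 0, 0, 0, 0.8, 0.5], [0, 0, 0, 0, 0, 0.9, 0.5], [0, 0, 0, 0, 0, 0.97, 0.5], [0, 0, 0, 0, 0, 0.998, 0.5], [0, 0, 0, 0, 0, 0.998, 0.5]]}}

```text
time_s: 8.4
eef_pos: [518.6, -189.8, 96.5]
eef_rot: [-2.524, 1.277, -0.845]
force: [-1.7, 4.2, 2.4]
opening: 11.2
```

```bash
python3 -c "
from plan import *
for n in('top','side'): cv2.imwrite(f'pics/{n}6.png',cv2.resize(np.mean([snapshot(n) for _ in range(4)],0)[120:240,190:330],None,fx=5,fy=5,interpolation=cv2.INTER_CUBIC))
state()
"
```

```text
t 8.8 panel [-16.2  67.6  33.9] phi -2.357 zerr [-0.001  0.002 -1.   ] q [-0.65  0.02  2.3   0.81  0.39  1.17] Fpanel [-0.7  4.4  2.9] Mz 0.0 open 11.2[ WARN:0@3.762] global loadsave.cpp:1063 imwrite_ Unsupported depth image for selected encoder is fallbacked to CV_8U.
```

View pics/side6.png

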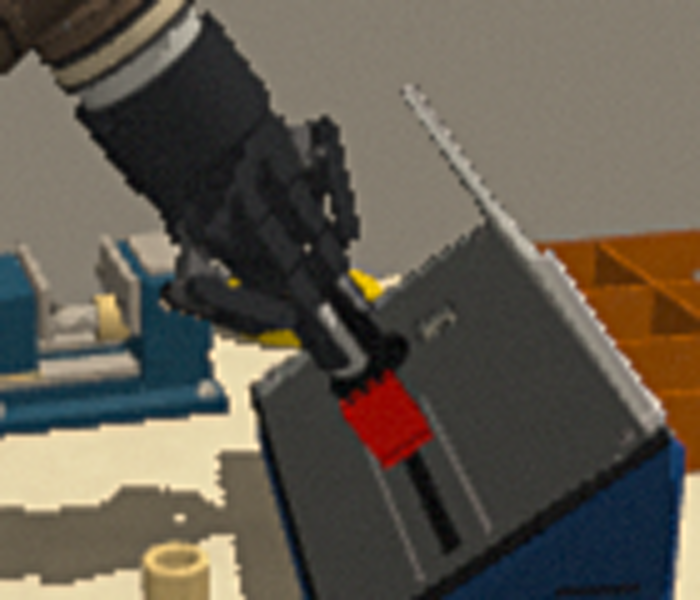

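View pics/top6.png

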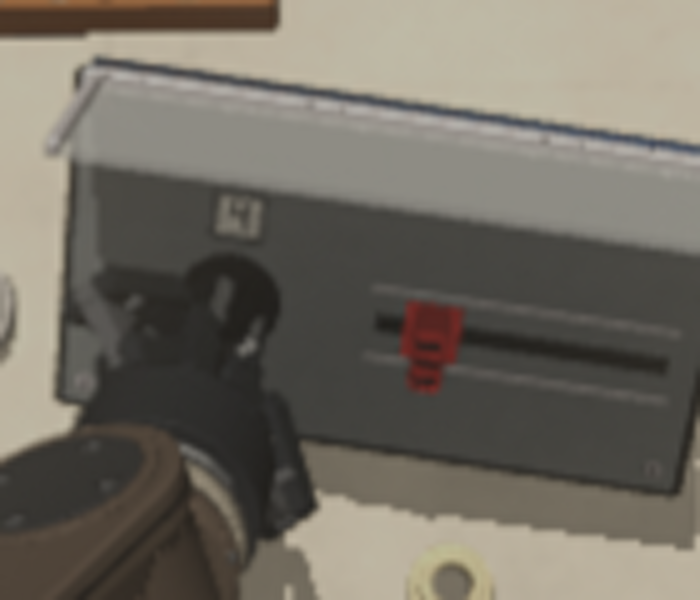

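```bash
cat > win.py <<'E'
from h import *
import sys
im=np.mean([snapshot('top') for _ in range(4)],0)
z=im[152:176,225:252]; g=z.mean(2); g=np.clip((g-40)/(170-40)*255,0,255).astype(np.uint8)
cv2.imwrite(sys.argv[1],cv2.resize(g,None,fx=18,fy=18,interpolation=cv2.INTER_CUBIC))
w=g[6:17,6:20]; print(w)
E
python3 win.py pics/win1.png
```

```text
[[ 56  44  44  55  56  53  52  52  53  53  63  67  82 100]
 [ 57  45  50  95 110  88  77  80  78  59  55  44  46  57]
 [ 56  43  59 121 137  93 106 108  91 103 110  67  40  50]
 [ 57  42  67 125 136  78 110 109  80 121 137  80  47  54]
 [ 56  45  78 127 125  69  75  66  63 121 123  70  51  56]
 [ 56  47  85 128 129 110 102  63  75 125 113  64  51  56]
 [ 54  46  91 132 141 141 136  83  87 128 115  62  50  56]
 [ 46  46 106 135 139 140 137  99  95 128 107  55  49  56]
 [ 44  40  77  97  98 101 110 107 108 128  98  51  49  55]
 [ 52  43  39  45  46  51  63  72  74  82  64  45  50  55]
 [ 58  53  48  46  48  48  43  41  33  31  34  39  51  55]]
```

View pics/win1.png

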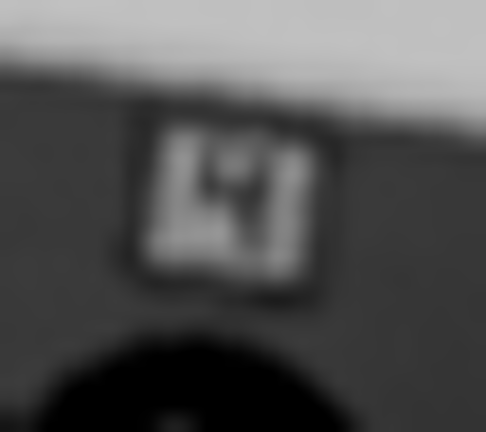

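Request:
{"fn": "carry_out", "kwargs": {"motion": [[0, 0, 0, 0, 0, 0, 2], [0, 0, 0, 0, 0, 0, 3], [0, 0, 0, 0, 0, 0, 4], [0, 0, 0, 0, 0, 0, 4.5], [0, 0, -0.5, 0, 0, 0, 4.5], [0, 0, -1.5, 0, 0, 0, 4.5], [0, 0, -3, 0, 0, 0, 4.5], [0, 0, -4.5, 0, 0, 0, 4.5], [0, 0, -6, 0, 0, 0, 4.5], [0, 0, -6, 0, 0, 0, 4.5]]}}

```text
time_s: 10.0
eef_pos: [484.8, -185.8, 147.7]
eef_rot: [-2.523, 1.279, -0.852]
force: [-0.0, -1.3, -0.0]
opening: 45.1
```

```bash
python3 win.py pics/win2.png >/dev/null; python3 -c "
from plan import *
for n in('top','side'): 
    im=snapshot(n); cv2.imwrite(f'pics/{n}7raw.png',im); cv2.imwrite(f'pics/{n}7.png',cv2.resize(im[120:240,190:330],None,fx=5,fy=5,interpolation=cv2.INTER_CUBIC))
state()
p0=con2w(pan2con([0,0,32]),*q)[0]
"
```

```text
t 10.3 panel [-16.7  67.2  93.4] phi -2.358 zerr [-0.002  0.001 -1.   ] q [-0.69 -0.17  2.36  0.65  0.51  1.31] Fpanel [ 0.   0.1 -0.7] Mz 0.01 open 44.8
```

View pics/win2.png

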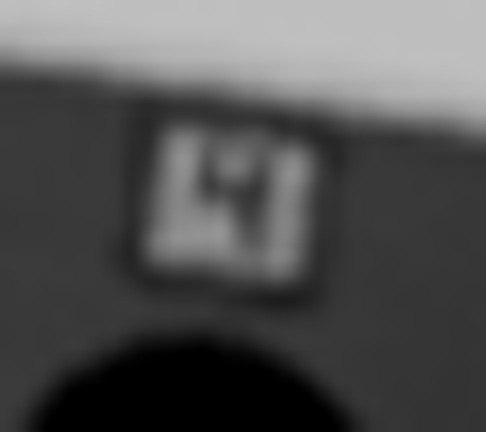

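View pics/top7.png

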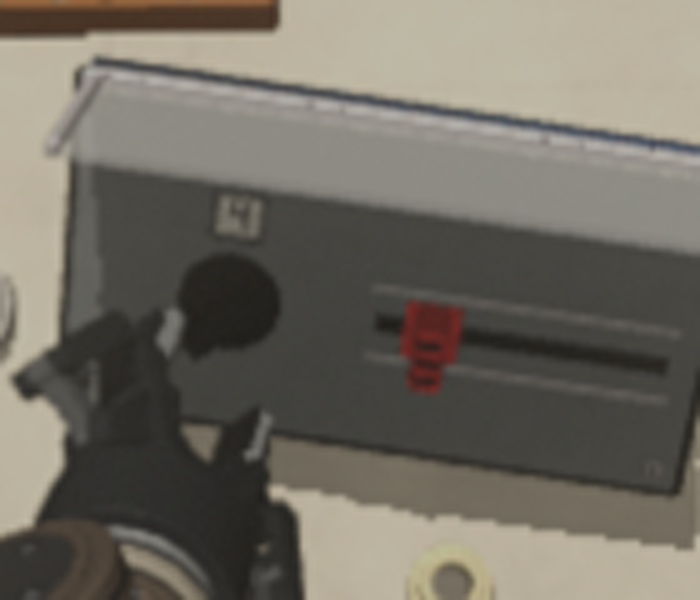

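View pics/side7.png

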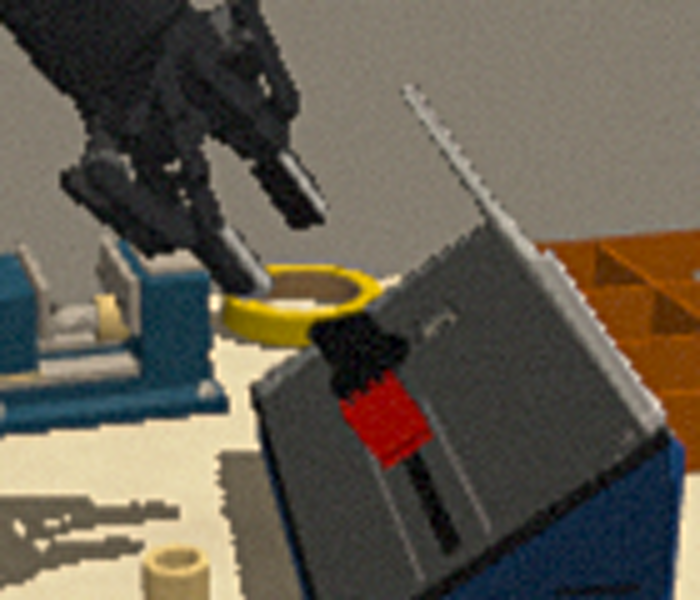

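```bash
cat > latch.py <<'E'
from plan import *
from scipy.optimize import minimize
import sys
def fitl(imt,ims):
    SC=8
    def sil(n,dx,dy,box,sh):
        x0,y0,w,h=box; m=np.zeros((h*SC,w*SC),np.uint8)
        for hx,hy,z0,z1 in((13,12,0,3.5),(14,7,0,32)):
            B=np.array([[-15+dx+u,dy+v,z] for u in(-hx,hx) for v in(-hy,hy) for z in(z0,z1)])
            p=((proj(n,con2w(pan2con(B),*q))+sh-[x0,y0]+.5)*SC).astype(np.float32)
            cv2.fillConvexPoly(m,cv2.convexHull(p).astype(np.int32),255)
        return cv2.resize(m,(w,h),interpolation=cv2.INTER_AREA)/255.
    out=[]
    for n,im,box in(('top',imt,(255,170,75,40)),('side',ims,(250,185,50,50))):
        b=im[box[1]:box[1]+box[3],box[0]:box[0]+box[2]].astype(float); r=b[...,2]-b[...,1]; t=np.clip(r/np.percentile(r,98)*1.3-.15,0,1)
        best=min((minimize(lambda p:((sil(n,p[0],p[1],box,[0,0])-t)**2).sum(),[0,y0],method='Nelder-Mead',options=dict(initial_simplex=[[0,y0],[3,y0],[0,y0+4]])) for y0 in(-20,-35,-50,-65,-80,-95)),key=lambda r:r.fun)
        print(n,best.x.round(1),round(best.fun,2),'sum',t.sum().round())
if __name__=='__main__':
    fitl(cv2.imread(sys.argv[1]),cv2.imread(sys.argv[2]))
E
python3 latch.py pics/top7raw.png pics/side7raw.png
```

```text
top [ -1.4 -19.4] 10.02 sum 165.0
side [ -0.6 -17.2] 19.29 sum 194.0
```

```bash
python3 -c "
from plan import *
state(); print(rel(-16,-18.8,93,-np.pi/2))"
```

```text
t 10.3 panel [-16.7  67.2  93.4] phi -2.358 zerr [-0.002  0.001 -1.   ] q [-0.69 -0.17  2.36  0.65  0.51  1.31] Fpanel [ 0.   0.1 -0.7] Mz 0.01 open 44.8
(array([6.14, 6.02, 0.02]), array([-0.   ,  0.002, -0.787]))
```

Request:
{"fn": "carry_out", "kwargs": {"motion": [[1.5, 1.5, 0, 0, 0, -0.15, 4.5], [3, 3, 0, 0, 0, -0.3, 4.5], [4.5, 4.5, 0, 0, 0, -0.45, 4.5], [6.14, 6.02, 0, 0, 0, -0.6, 4.5], [6.14, 6.02, 0, 0, 0, -0.7, 4.5], [6.14, 6.02, 0, 0, 0, -0.787, 4.5], [6.14, 6.02, 0, 0, 0, -0.787, 4.5], [6.14, 6.02, 0, 0, 0, -0.787, 4.5], [6.14, 6.02, 0, 0, 0, -0.787, 4.5], [6.14, 6.02, 0, 0, 0, -0.787, 4.5]]}}

```text
time_s: 11.3
eef_pos: [472.3, -270.1, 145.9]
eef_rot: [2.946, -0.224, 0.928]
force: [-0.1, 0.2, 0.5]
opening: 45.2
```

```bash
python3 -c "
from plan import *
state(); print(rel(-16,-18.8,34,-np.pi/2))"
```

```text
t 11.3 panel [-15.5 -18.7  93.7] phi -1.571 zerr [-0.001  0.001 -1.   ] q [-0.87 -0.08  2.28  0.74  0.59  0.3 ] Fpanel [0.2 0.2 0.5] Mz -0.01 open 45.2
(array([-0.05,  0.01,  5.98]), array([-0.001,  0.001, -0.   ]))
```

Request:
{"fn": "carry_out", "kwargs": {"motion": [[-0.03, 0, 0.8, 0, 0, 0, 4.5], [-0.05, 0, 1.8, 0, 0, 0, 4.5], [-0.05, 0, 2.8, 0, 0, 0, 4.5], [-0.05, 0, 3.8, 0, 0, 0, 4.5], [-0.05, 0, 4.6, 0, 0, 0, 4.5], [-0.05, 0, 5.2, 0, 0, 0, 4.5], [-0.05, 0, 5.6, 0, 0, 0, 4.5], [-0.05, 0, 5.9, 0, 0, 0, 4.5], [-0.05, 0, 5.9, 0, 0, 0, 4.5], [-0.05, 0, 5.9, 0, 0, 0, 4.5]]}}

```text
time_s: 12.3
eef_pos: [505.3, -275.4, 97.6]
eef_rot: [2.946, -0.223, 0.928]
force: [-0.2, 1.1, 0.4]
opening: 45.1
```

```bash
python3 -c "
from plan import *
for n in('top','side'): 
    im=snapshot(n); cv2.imwrite(f'pics/{n}8.png',cv2.resize(im[120:240,190:330],None,fx=5,fy=5,interpolation=cv2.INTER_CUBIC))
state()
"
```

```text
t 12.4 panel [-15.7 -19.   35.1] phi -1.57 zerr [-0.  0. -1.] q [-0.82  0.08  2.23  0.86  0.49  0.2 ] Fpanel [ 0.8 -0.3  0.3] Mz -0.04 open 45.1
```

View pics/top8.png

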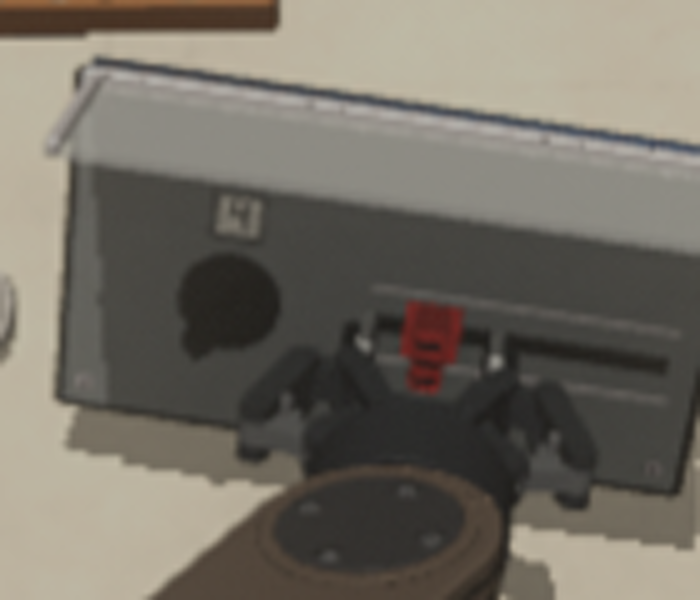

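View pics/side8.png

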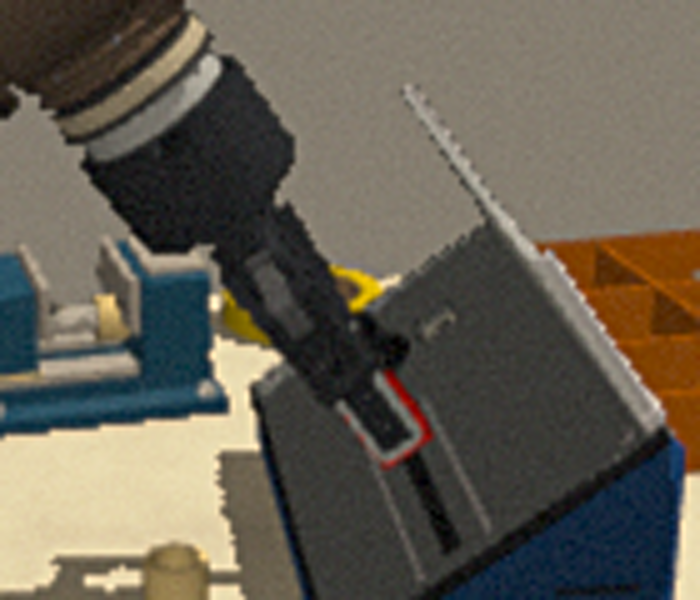

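Request:
{"fn": "carry_out", "kwargs": {"motion": [[0, 0, -0.1, 0, 0, 0, 3.5], [0, 0, -0.1, 0, 0, 0, 2.5], [0, 0, -0.1, 0, 0, 0, 2], [0, 0, -0.1, 0, 0, 0, 1.5], [0, 0, -0.1, 0, 0, 0, 0.8], [0, 0, -0.1, 0, 0, 0, 0.8], [0, 0, -0.1, 0, 0, 0, 0.8], [0, 0, -0.1, 0, 0, 0, 0.8]]}}

```text
time_s: 13.2
eef_pos: [504.6, -275.1, 98.4]
eef_rot: [2.946, -0.223, 0.928]
force: [-5.6, 2.7, 5.6]
opening: 12.8
```

```bash
python3 -c "
from plan import *
state()
for n in('top','side'): 
    im=snapshot(n); cv2.imwrite(f'pics/{n}9.png',cv2.resize(im[120:240,190:330],None,fx=5,fy=5,interpolation=cv2.INTER_CUBIC))
state()
"
```

```text
t 13.2 panel [-15.9 -18.8  36. ] phi -1.571 zerr [-0.001  0.001 -1.   ] q [-0.82  0.08  2.23  0.86  0.49  0.2 ] Fpanel [-1.7  1.8  8. ] Mz -0.06 open 12.8
t 13.3 panel [-15.9 -18.8  36. ] phi -1.571 zerr [-0.001  0.001 -1.   ] q [-0.82  0.08  2.23  0.86  0.49  0.2 ] Fpanel [-1.4  0.8  7.5] Mz -0.07 open 13.0
```

View pics/top9.png

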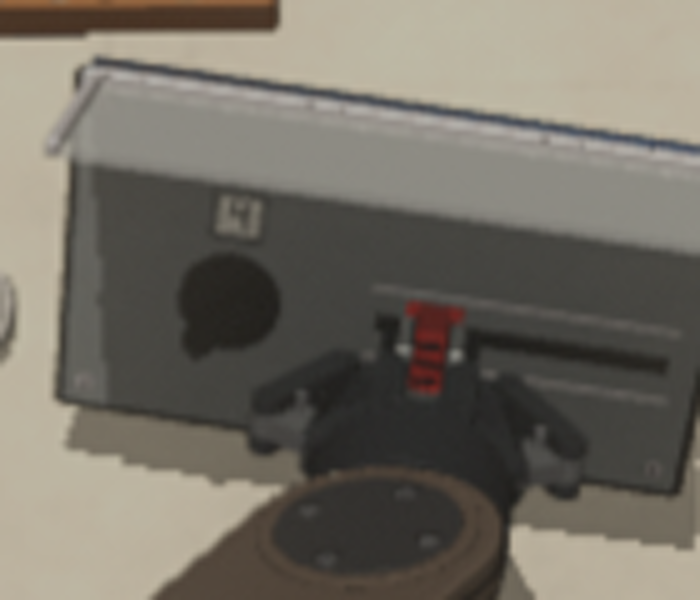

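Request:
{"fn": "carry_out", "kwargs": {"motion": [[0, 0.1, 0, 0, 0, 0, 0.8], [0, 0.3, 0, 0, 0, 0, 0.8], [0, 0.6, 0, 0, 0, 0, 0.8], [0, 0.9, 0, 0, 0, 0, 0.8], [0, 1.2, 0, 0, 0, 0, 0.8], [0, 1.5, 0, 0, 0, 0, 0.8], [0, 1.8, 0, 0, 0, 0, 0.8], [0, 2.1, 0, 0, 0, 0, 0.8], [0, 2.4, 0, 0, 0, 0, 0.8], [0, 2.65, 0, 0, 0, 0, 0.8], [0, 2.8, 0, 0, 0, 0, 0.8]]}}

```text
time_s: 14.4
eef_pos: [500.4, -301.7, 98.4]
eef_rot: [2.95, -0.221, 0.929]
force: [-6.3, 6.3, 7.9]
opening: 13.1
```

```bash
python3 -c "
from plan import *
state()
for n in('top',): 
    im=snapshot(n); cv2.imwrite(f'pics/{n}10.png',cv2.resize(im[120:240,190:330],None,fx=5,fy=5,interpolation=cv2.INTER_CUBIC))
state()
"
```

```text
t 14.4 panel [-16.  -45.8  36.1] phi -1.57 zerr [-0.001  0.004 -1.   ] q [-0.87  0.1   2.2   0.87  0.52  0.15] Fpanel [-1.4  5.3 10.6] Mz -0.09 open 13.1
t 14.45 panel [-16.  -45.9  36.1] phi -1.57 zerr [-0.001  0.004 -1.   ] q [-0.87  0.1   2.2   0.87  0.52  0.15] Fpanel [-0.6  4.3 12.2] Mz -0.11 open 13.1
```

View pics/top10.png

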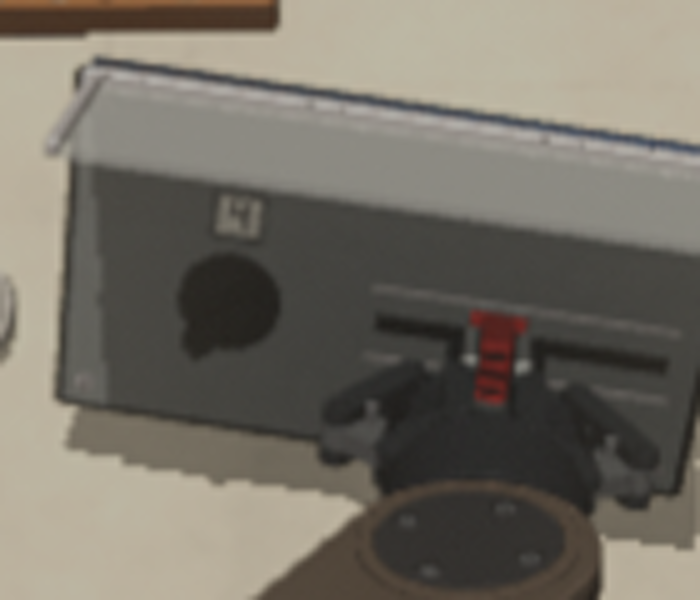

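Request:
{"fn": "carry_out", "kwargs": {"motion": [[0, 0.1, -0.05, 0, 0, 0, 0.8], [0, 0.2, -0.05, 0, 0, 0, 0.8], [0, 0.3, -0.05, 0, 0, 0, 0.8], [0, 0.4, -0.05, 0, 0, 0, 0.8], [0, 0.5, -0.05, 0, 0, 0, 0.8], [0, 0.6, -0.05, 0, 0, 0, 0.8], [0, 0.7, -0.05, 0, 0, 0, 0.8]]}}

```text
time_s: 15.15
eef_pos: [499.4, -308.2, 98.4]
eef_rot: [2.95, -0.222, 0.929]
force: [-1.5, 5.3, 4.0]
opening: 13.2
```

```bash
python3 -c "
from plan import *
state()"
```

```text
t 15.15 panel [-16.1 -52.3  36.1] phi -1.571 zerr [-0.001  0.005 -1.   ] q [-0.88  0.11  2.19  0.87  0.53  0.15] Fpanel [0.4 5.1 4.6] Mz -0.08 open 13.2
```

Request:
{"fn": "carry_out", "kwargs": {"motion": [[0, 0.05, 0, 0, 0, 0, 0.8], [0, 0.1, 0, 0, 0, 0, 0.8], [0, 0.15, 0, 0, 0, 0, 0.8], [0, 0.2, 0, 0, 0, 0, 0.8], [0, 0.25, 0, 0, 0, 0, 0.8], [0, 0.3, 0, 0, 0, 0, 0.8]]}}

```text
time_s: 15.75
eef_pos: [498.9, -311.2, 98.4]
eef_rot: [2.95, -0.222, 0.929]
force: [-1.5, 5.3, 4.1]
opening: 13.3
```

Request:
{"fn": "carry_out", "kwargs": {"motion": [[0, 0.05, 0, 0, 0, 0, 0.8], [0, 0.1, 0, 0, 0, 0, 0.8], [0, 0.15, 0, 0, 0, 0, 0.8], [0, 0.2, 0, 0, 0, 0, 0.8], [0, 0.25, 0, 0, 0, 0, 0.8], [0, 0.3, 0, 0, 0, 0, 0.8]]}}

```text
time_s: 16.35
eef_pos: [498.4, -314.1, 98.4]
eef_rot: [2.95, -0.222, 0.929]
force: [-1.5, 5.5, 4.0]
opening: 13.5
```

Force is still at the friction baseline of about 5.3 N. I'll keep going in 3 mm probes.

Request:
{"fn": "carry_out", "kwargs": {"motion": [[0, 0.05, 0, 0, 0, 0, 0.8], [0, 0.1, 0, 0, 0, 0, 0.8], [0, 0.15, 0, 0, 0, 0, 0.8], [0, 0.2, 0, 0, 0, 0, 0.8], [0, 0.25, 0, 0, 0, 0, 0.8], [0, 0.3, 0, 0, 0, 0, 0.8]]}}

```text
time_s: 16.95
eef_pos: [498.0, -317.1, 98.4]
eef_rot: [2.95, -0.222, 0.929]
force: [-1.3, 5.9, 4.0]
opening: 13.0
```

Request:
{"fn": "carry_out", "kwargs": {"motion": [[0, 0.05, 0, 0, 0, 0, 0.8], [0, 0.1, 0, 0, 0, 0, 0.8], [0, 0.15, 0, 0, 0, 0, 0.8], [0, 0.2, 0, 0, 0, 0, 0.8], [0, 0.2, 0, 0, 0, 0, 0.8]]}}

```text
time_s: 17.45
eef_pos: [497.6, -319.1, 98.4]
eef_rot: [2.95, -0.222, 0.929]
force: [-2.0, 4.9, 3.6]
opening: 13.2
```

Request:
{"fn": "carry_out", "kwargs": {"motion": [[0, 0.05, 0, 0, 0, 0, 0.8], [0, 0.1, 0, 0, 0, 0, 0.8], [0, 0.15, 0, 0, 0, 0, 0.8], [0, 0.2, 0, 0, 0, 0, 0.8], [0, 0.25, 0, 0, 0, 0, 0.8], [0, 0.3, 0, 0, 0, 0, 0.8]]}}

```text
time_s: 18.05
eef_pos: [497.2, -322.0, 98.4]
eef_rot: [2.95, -0.221, 0.929]
force: [-2.9, 4.6, 4.3]
opening: 13.2
```

Request:
{"fn": "carry_out", "kwargs": {"motion": [[0, 0.05, 0, 0, 0, 0, 0.8], [0, 0.1, 0, 0, 0, 0, 0.8], [0, 0.15, 0, 0, 0, 0, 0.8], [0, 0.2, 0, 0, 0, 0, 0.8], [0, 0.25, 0, 0, 0, 0, 0.8], [0, 0.3, 0, 0, 0, 0, 0.8]]}}

```text
time_s: 18.65
eef_pos: [496.9, -324.2, 98.4]
eef_rot: [2.952, -0.221, 0.93]
force: [-2.5, 8.0, 6.7]
opening: 13.3
```

Request:
{"fn": "carry_out", "kwargs": {"motion": [[0, 0.05, 0, 0, 0, 0, 0.8], [0, 0.1, 0, 0, 0, 0, 0.8], [0, 0.15, 0, 0, 0, 0, 0.8], [0, 0.15, 0, 0, 0, 0, 0.8]]}}

```text
time_s: 19.05
eef_pos: [496.7, -325.1, 98.4]
eef_rot: [2.954, -0.22, 0.93]
force: [-3.1, 9.5, 7.4]
opening: 13.0
```

```bash
python3 -c "
from plan import *
state()"
```

```text
t 19.05 panel [-16.1 -69.4  36.2] phi -1.571 zerr [-0.001  0.009 -1.   ] q [-0.91  0.13  2.17  0.87  0.55  0.12] Fpanel [0.5 9.  8.6] Mz -0.05 open 13.0
```

Request:
{"fn": "carry_out", "kwargs": {"motion": [[0, 0.05, 0, 0, 0, 0, 0.8], [0, 0.1, 0, 0, 0, 0, 0.8], [0, 0.15, 0, 0, 0, 0, 0.8], [0, 0.15, 0, 0, 0, 0, 0.8], [0, 0.15, 0, 0, 0, 0, 0.8]]}}

```text
time_s: 19.55
eef_pos: [496.6, -325.9, 98.4]
eef_rot: [2.956, -0.219, 0.931]
force: [-2.7, 10.8, 9.6]
opening: 13.3
```

```bash
python3 -c "
from plan import *
state()"
```

```text
t 19.55 panel [-16.1 -70.2  36.2] phi -1.57 zerr [-0.001  0.011 -1.   ] q [-0.91  0.13  2.17  0.87  0.55  0.12] Fpanel [ 2.  10.3 10.3] Mz -0.03 open 13.3
```

Request:
{"fn": "carry_out", "kwargs": {"motion": [[0, 0.05, 0, 0, 0, 0, 0.8], [0, 0.05, 0, 0, 0, 0, 0.8], [0, 0.05, 0, 0, 0, 0, 0.8]]}}

```text
time_s: 19.85
eef_pos: [496.6, -326.1, 98.4]
eef_rot: [2.956, -0.218, 0.931]
force: [-3.2, 11.9, 9.5]
opening: 13.4
```

Request:
{"fn": "carry_out", "kwargs": {"motion": [[0, -0.05, 0, 0, 0, 0, 0.8], [0, -0.1, 0, 0, 0, 0, 0.8], [0, -0.15, 0, 0, 0, 0, 0.8], [0, -0.2, 0, 0, 0, 0, 0.8], [0, -0.2, 0, 0, 0, 0, 0.8]]}}

```text
time_s: 20.35
eef_pos: [496.6, -325.9, 98.4]
eef_rot: [2.951, -0.221, 0.929]
force: [-3.3, 6.6, 5.4]
opening: 13.0
```

```bash
python3 -c "
from plan import *
state()"
```

```text
t 20.35 panel [-16.1 -70.3  36.2] phi -1.571 zerr [-0.001  0.006 -1.   ] q [-0.91  0.13  2.17  0.87  0.55  0.12] Fpanel [-0.4  6.1  6.8] Mz -0.13 open 13.0
```

Request:
{"fn": "carry_out", "kwargs": {"motion": [[0, -0.05, 0, 0, 0, 0, 0.8], [0, -0.1, 0, 0, 0, 0, 0.8], [0, -0.15, 0, 0, 0, 0, 0.8], [0, -0.15, 0, 0, 0, 0, 0.8], [0, -0.15, 0, 0, 0, 0, 0.8]]}}

```text
time_s: 20.85
eef_pos: [496.6, -325.8, 98.4]
eef_rot: [2.948, -0.223, 0.928]
force: [-2.4, 4.8, 4.5]
opening: 12.9
```

```bash
python3 -c "
from plan import *
state()"
```

```text
t 20.85 panel [-16.1 -70.2  36.2] phi -1.571 zerr [-0.001  0.003 -1.   ] q [-0.9   0.13  2.17  0.87  0.54  0.12] Fpanel [0.  4.4 5.4] Mz -0.09 open 12.9
```

Request:
{"fn": "carry_out", "kwargs": {"motion": [[0, -0.05, 0, 0, 0, 0, 0.8], [0, -0.1, 0, 0, 0, 0, 0.8], [0, -0.12, 0, 0, 0, 0, 0.8], [0, -0.12, 0, 0, 0, 0, 0.8]]}}

```text
time_s: 21.25
eef_pos: [496.6, -325.6, 98.4]
eef_rot: [2.946, -0.224, 0.927]
force: [-0.4, 0.7, -0.0]
opening: 13.3
```

Request:
{"fn": "carry_out", "kwargs": {"motion": [[0, 0, 0, 0, 0, 0, 1.5], [0, 0, 0, 0, 0, 0, 2], [0, 0, 0, 0, 0, 0, 3], [0, 0, 0, 0, 0, 0, 4], [0, 0, 0, 0, 0, 0, 4.5], [0, 0, 0, 0, 0, 0, 4.5]]}}

```text
time_s: 21.85
eef_pos: [496.7, -325.5, 98.7]
eef_rot: [2.946, -0.223, 0.928]
force: [-1.0, -0.2, -0.2]
opening: 45.1
```

```bash
python3 -c "
from plan import *
for n in('top','side'): 
    im=snapshot(n); cv2.imwrite(f'pics/{n}11.png',cv2.resize(im[120:240,190:330],None,fx=5,fy=5,interpolation=cv2.INTER_CUBIC))
state()
"
```

```text
t 21.95 panel [-15.9 -69.8  36.4] phi -1.571 zerr [-0.001  0.    -1.   ] q [-0.9   0.13  2.17  0.87  0.54  0.12] Fpanel [-0.3 -0.3 -0.3] Mz -0.02 open 44.6
```

View pics/top11.png

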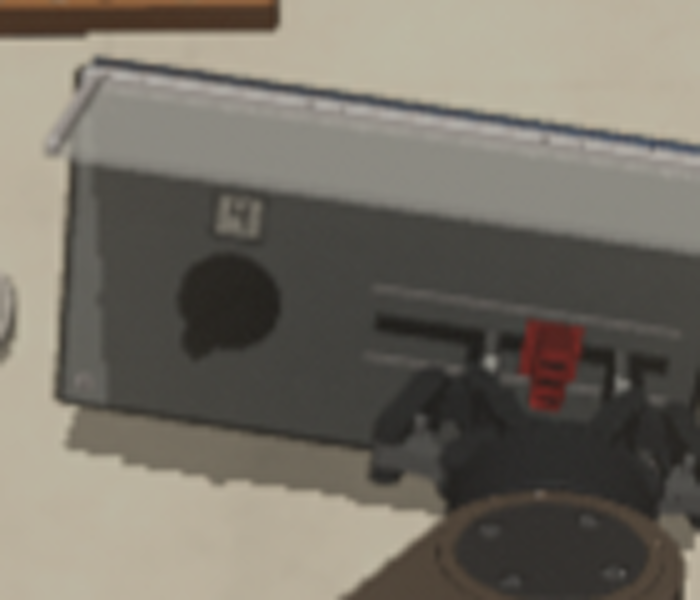

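Request:
{"fn": "carry_out", "kwargs": {"motion": [[0, 0, -0.5, 0, 0, 0, 4.5], [0, 0, -1.5, 0, 0, 0, 4.5], [0, 0, -3, 0, 0, 0, 4.5], [0, 0, -4.5, 0, 0, 0, 4.5], [0, 0, -6, 0, 0, 0, 4.5], [0, 0, -7, 0, 0, 0, 4.5], [0, 0, -7.5, 0, 0, 0, 4.5], [0, 0, -7.5, 0, 0, 0, 4.5], [0, 0, -7.5, 0, 0, 0, 4.5]]}}

```text
time_s: 22.85
eef_pos: [454.1, -318.9, 159.9]
eef_rot: [2.946, -0.223, 0.927]
force: [-0.3, -0.6, 0.2]
opening: 44.9
```

```bash
python3 win.py pics/win3.png >/dev/null; python3 -c "
from plan import *
for n in('top','side'): 
    im=snapshot(n); cv2.imwrite(f'pics/{n}12raw.png',im); cv2.imwrite(f'pics/{n}12.png',cv2.resize(im[110:300,150:400],None,fx=3,fy=3,interpolation=cv2.INTER_CUBIC))
state()
for t in('steel_sleeve','ball_bearing','brass_bush'):
    m=regions_of('top',t)[0]['mask']; v,u=np.nonzero(m); print(t,onplane('top',(u.mean(),v.mean()),[0,0,20],[0,0,1]).round())
"; python3 latch.py pics/top12raw.png pics/side12raw.png
```

```text
t 23.15 panel [-16.2 -69.6 110.9] phi -1.571 zerr [-0.001  0.001 -1.   ] q [-0.97 -0.07  2.24  0.74  0.67  0.23] Fpanel [0.4 0.2 0.2] Mz -0.02 open 44.6
steel_sleeve [ 500. -437.   20.]
ball_bearing [545. -68.  20.]
brass_bush [ 550. -188.   20.]
top [ -1.7 -69.9] 10.05 sum 168.0
side [ -0.7 -66.8] 24.32 sum 217.0
```

View pics/win3.png

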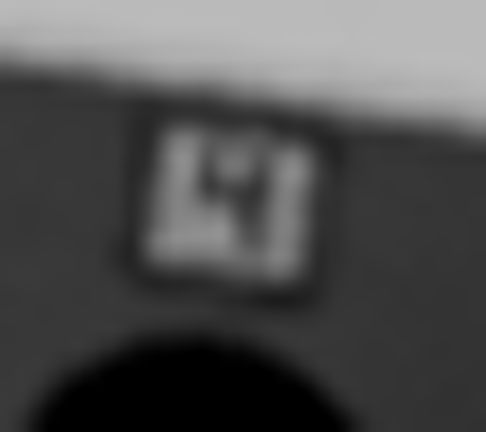

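View pics/top12.png

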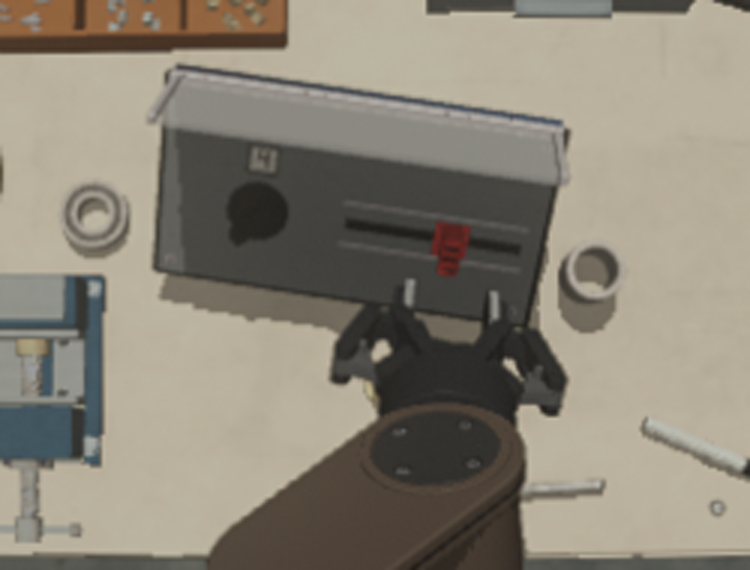

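View pics/side12.png

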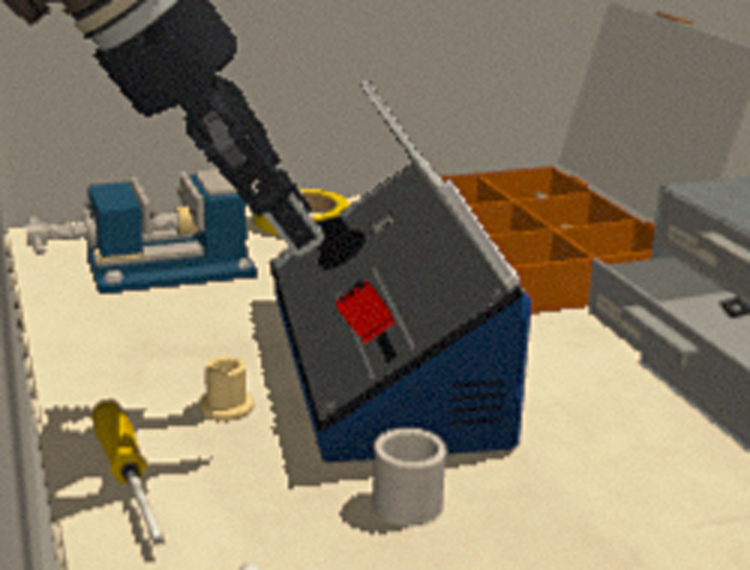

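```bash
python3 -c "
from station import *
print(close_job())"
```

```text
the job is handed in; nothing more can be done
None
```

The 4 stands in the window and the red slide is home against its stop. I handed the job in at about 23 s; it gave no verdict, so what follows rests on my own checks.

- **Dial:** I gripped it once and turned it about 2.0 rad clockwise without a regrasp. The tool then read a dial angle of about 2.356 rad. The last window picture, taken after release, shows the 4 centred.
- **Slide:** It rubbed at about 5 N all the way and met the springy stop after roughly 48–49 mm of movement. I pushed to a peak of about 11.4 N, roughly 2.5 mm of buffer and well below the 7 mm limit. I then eased the force to about zero and opened the fingers. From tool position and force, I put the buffer at about 2 mm on release; I did not push it again to confirm.
- **Final position:** The top camera puts the slide about 50.5 mm from where it started, and the side camera about 49.6 mm. The tool itself moved about 51 mm, so the three roughly agree.
- **Clearance:** The gripper is about 75 mm back from its grip position, and the force reading is near zero.
- **Bystanders:** The sleeve and bearing are within about 2 mm of where they were. In the final top view the arm hides the bush, and the recogniser returned a false hit on the console at (550, -188). The side view shows the bush at the same place as at the start.

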